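# Stack the rinsed spacer bars crosswise on the drying board

## Robot

A 7-joint arm with a two-finger parallel gripper is mounted at the origin on a cart in front of the work surface, level with it; the furniture and walls round the work are solid. World frame = base frame: x ahead of the robot, y to its left, z up, the work surface at z = 0. Lengths are in m, angles in degrees, forces in N, time in s.
With the tool pointing down it reaches from about 0.425 to 1.025 m from the base axis. Payload 3.6 kg.
Tool frame: the origin (TCP) lies midway between the tips of the shut fingers; the grasp point (between the pads) lies 19 mm behind it (arm.tcp_to_grasp is the distance from the TCP to the grasp point, in m); z points along the fingers, y is the direction in which the jaws open and shut (so a half turn about z gives the same grasp; the last joint's range is limited). The gripper opens to 85 mm and grips with 20 to 120 N. Pads are 22 mm wide; open, the fingers measure 114 mm over their backs; the gripper's body (76 mm by 85 mm) begins 54 mm behind the grasp point. The pads swing forward as they close: fully open they stand 13 mm farther back than shut.
Start: joints at [-68.44, 33.873, 2.773, 92.16, -1.908, 54.013, -1.931], TCP at [0.328, 0.646, 0.231] pointing down, gripper open.
Joint ranges: [-153.93, 153.93], [-27.13, 128.08], [-72.61, 78.16], [10.71, 143.7], [-87.88, 267.88], [4.46, 118.87], [-176.78, 176.78]. Speed limits (degrees/s): [147.25, 147.25, 180, 180, 180, 180, 180].

## Interface

Orientations are given as [roll, pitch, yaw] about the fixed x, y, z axes, in that order (R = Rz(yaw) Ry(pitch) Rx(roll)).
In Python, from cell import arm, get_image, finish_job gives the robot as it stands. The module is installed in compiled form; this text tells all that it offers.
- The arm moves only by the tool move_arm, never from a script. Its argument "commands" is a list of rows, each a list of 6 numbers: the shift along the world's x, y, z normalised to -1 to 1, where 1 is 250 mm, then the turn, a rotation vector about the world's x, y, z normalised to -1 to 1, where 1 is 180 degrees. A call has exactly 8 rows; each row is the pose to reach, as a shift and turn from the pose commanded when the call began, turning the shorter way round; what a row does not reach only later rows make up. A row lasts 1/10 s, in which the tool goes at most 50 mm and 8.59 degrees, less where a joint would pass 70% of its speed; a pose out of reach is approached as far as the arm can. A call with a number of a shift or a turn outside -1 to 1 is refused whole. A call with a gripper value outside its range is refused whole. "grip" is the closure, from -1 (fully open) to 1 (shut), so that 0 is half open, set as the call begins (left out, the last holds). The fingers move at their own pace and stop on an object; "newtons" is the grip in N (left out, the last holds). Time passes only in rows, so rows that repeat a pose let the fingers close, or fill a call up. It gives the time, the measured TCP pose, the force and the opening at its end, in the units of the state.
- arm.read_state(): the state, without advancing time (a new reading comes with each control period).
- get_image(name): name is "side" or "top" or "wrist"; returns a dict with "color" (384x512x3 uint8, blue, green, red), "range_z" (384x512 float32, m along the optical axis (not along the pixel's ray), 0 where there is no reading), "intrinsics" (3x3 intrinsics, pixels), "xyz" and "attitude" of the camera in the world; the wrist camera has in their place "hand_eye" (4x4, takes a point from camera to tool coordinates, whose origin is the TCP and whose axes are the flange's). Camera axes: x right, y down, z forward; pixel columns grow to the right and rows downward; lengths in m; the calibration is good to about 2 mm. A picture is of the moment at which its call begins: read the wrist's pose just before it.
- finish_job(): hands the job in, once; it reports no verdict.
The state is a dict: "t": time; "joints": joint angles; "qd": joint speeds; "tau": joint torques, N m; "tcp_pos": TCP position; "eef_rot": TCP orientation; "wrist_force": force on the tool from outside, world axes, zero at the start; "wrist_torque": the same for the moment, N m; "width": finger opening in m.
Only numpy, scipy, OpenCV 4.12 (cv2) and the standard library are available. Lean on these libraries where they do the work, as an engineer would, in place of code of your own. Each camera call takes 0.05 s, during which the arm holds its last target.

## Task

The rinsed yellow-green spacer bars must dry in an airy crosswise stack. First seat the aluminium drying board flat and fully home in the pocket of the blue frame, its notched corner over the orange key; then stack every bar that is there on it in layers of two, each layer square across the one below: the first two parallel to the black rib on the marked places either side of it, the next two across them the same distance apart, and so on upward, each bar centred so that its ends are about flush with the board's edges. If one bar is left over it lies alone in one of the two places of the top layer; leave the other things on the bench where they are.

Things in the scene. Friction and masses are not known exactly. Their poses are not given: they have to be found in the camera images.
- pocket (a point): centre of the floor of the square pocket in the blue frame fixed to the bench; x and y parallel to its sides, z up. Frame 140 mm square, 14 mm high; pocket 114 mm square, 8 mm deep, its floor 6 mm above the bench. An orange key block, 18 mm square and as high as the rim, fills the pocket's corner at +x +y
- board_mid (a point): centre (half-way up the thickness) of the loose aluminium drying board, 110 x 110 x 10 mm, 250 g, z up. Its +x +y corner has a 20 mm square notch for the pocket's key block: it goes in one way round only, axes parallel to the pocket's, with 2 mm of play on each side. Dark lines along x mark the first two bars' places, centred at y = -38 and +38 mm
- rib (a point): middle of the board's black grip rib, half-way up it, 12 mm above point board_mid. The rib stands on the middle of the board: 40 mm long (x), 10 mm wide (y), 14 mm high; pinch it across y from above
- place_1 (a point): point of the board's top face over which the centre of a bar of layer 1 or 3 lies, at the board's x = 0, y = -38 mm (these bars lie along x)
- place_2 (a point): the same for the other bar of layers 1 and 3, at y = +38 mm
- place_3 (a point): point of the board's top face over which the centre of a bar of layer 2 or 4 lies, at the board's x = -38 mm, y = 0 (these bars lie along y)
- place_4 (a point): the same for the other bar of layers 2 and 4, at x = +38 mm
- bar_1_c (a point): centre of a loose yellow-green square spacer bar, 110 mm long (its x axis) and 18 x 18 mm in section, about 60 g, lying on the bench at the start; all bars are alike, and any may be absent
- bar_2_c (a point): centre of a loose yellow-green square spacer bar, 110 mm long (its x axis) and 18 x 18 mm in section, about 60 g, lying on the bench at the start; all bars are alike, and any may be absent
- bar_3_c (a point): centre of a loose yellow-green square spacer bar, 110 mm long (its x axis) and 18 x 18 mm in section, about 60 g, lying on the bench at the start; all bars are alike, and any may be absent
- bar_4_c (a point): centre of a loose yellow-green square spacer bar, 110 mm long (its x axis) and 18 x 18 mm in section, about 60 g, lying on the bench at the start; all bars are alike, and any may be absent
- bar_5_c (a point): centre of a loose yellow-green square spacer bar, 110 mm long (its x axis) and 18 x 18 mm in section, about 60 g, lying on the bench at the start; all bars are alike, and any may be absent
- bar_6_c (a point): centre of a loose yellow-green square spacer bar, 110 mm long (its x axis) and 18 x 18 mm in section, about 60 g, lying on the bench at the start; all bars are alike, and any may be absent
- bar_7_c (a point): centre of a loose yellow-green square spacer bar, 110 mm long (its x axis) and 18 x 18 mm in section, about 60 g, lying on the bench at the start; all bars are alike, and any may be absent
- driver: bystander: red-handled flat screwdriver, lying, 21 x 170 x 23 mm; origin at the underside; leave it where it is
- tin: bystander: small open round tin, 51 across and 38 mm; origin at the underside; leave it where it is
- reel: bystander: small blue reel of solder, 55 across and 30 mm; origin at the underside; leave it where it is
- cutter: bystander: blue-handled side cutter, lying, 52 x 123 x 12 mm; origin at the underside; leave it where it is
Not all that is in view belongs to the job. What is shaped like the part that bears bar_7_c but white is not meant.

How it is judged (in metres and radians):
On the way:
1. the drying board lies flat and home in the frame's pocket (z of board_mid in the frame of pocket between 0.003 and 0.0068 m and x of board_mid in the frame of pocket between -0.004 and 0.004 m and y of board_mid in the frame of pocket between -0.004 and 0.004 m and angle between board_mid's own z axis and vertical below 0.03 rad and angle between the x axis of board_mid and the x axis of pocket, either way round below 0.06 rad), for 0.2 s.
At the end, for the whole second after the job is handed in: Board home in the pocket (height 1.8 mm, level 0.03 rad, centre 4 mm); every bar at rest in a layer of the stack on it, alternately along and across the rib (0.17 rad), its centre over one of the layer's two places (38 mm either side of the middle) within 15 mm, centre height within 5 mm (all of step 1 and ((angle between the x axis of bar_1_c and the x axis of board_mid, either way round below 0.17 rad and (horizontal distance between bar_1_c and place_1 below 0.015 m or horizontal distance between bar_1_c and place_2 below 0.015 m) and (z of bar_1_c in the frame of board_mid between 0.009 and 0.019 m or z of bar_1_c in the frame of board_mid between 0.045 and 0.055 m)) or (angle between the x axis of bar_1_c and the y axis of board_mid, either way round below 0.17 rad and (horizontal distance between bar_1_c and place_3 below 0.015 m or horizontal distance between bar_1_c and place_4 below 0.015 m) and (z of bar_1_c in the frame of board_mid between 0.027 and 0.037 m or z of bar_1_c in the frame of board_mid between 0.063 and 0.073 m))) and ((angle between the x axis of bar_2_c and the x axis of board_mid, either way round below 0.17 rad and (horizontal distance between bar_2_c and place_1 below 0.015 m or horizontal distance between bar_2_c and place_2 below 0.015 m) and (z of bar_2_c in the frame of board_mid between 0.009 and 0.019 m or z of bar_2_c in the frame of board_mid between 0.045 and 0.055 m)) or (angle between the x axis of bar_2_c and the y axis of board_mid, either way round below 0.17 rad and (horizontal distance between bar_2_c and place_3 below 0.015 m or horizontal distance between bar_2_c and place_4 below 0.015 m) and (z of bar_2_c in the frame of board_mid between 0.027 and 0.037 m or z of bar_2_c in the frame of board_mid between 0.063 and 0.073 m))) and ((angle between the x axis of bar_3_c and the x axis of board_mid, either way round below 0.17 rad and (horizontal distance between bar_3_c and place_1 below 0.015 m or horizontal distance between bar_3_c and place_2 below 0.015 m) and (z of bar_3_c in the frame of board_mid between 0.009 and 0.019 m or z of bar_3_c in the frame of board_mid between 0.045 and 0.055 m)) or (angle between the x axis of bar_3_c and the y axis of board_mid, either way round below 0.17 rad and (horizontal distance between bar_3_c and place_3 below 0.015 m or horizontal distance between bar_3_c and place_4 below 0.015 m) and (z of bar_3_c in the frame of board_mid between 0.027 and 0.037 m or z of bar_3_c in the frame of board_mid between 0.063 and 0.073 m))) and ((angle between the x axis of bar_4_c and the x axis of board_mid, either way round below 0.17 rad and (horizontal distance between bar_4_c and place_1 below 0.015 m or horizontal distance between bar_4_c and place_2 below 0.015 m) and (z of bar_4_c in the frame of board_mid between 0.009 and 0.019 m or z of bar_4_c in the frame of board_mid between 0.045 and 0.055 m)) or (angle between the x axis of bar_4_c and the y axis of board_mid, either way round below 0.17 rad and (horizontal distance between bar_4_c and place_3 below 0.015 m or horizontal distance between bar_4_c and place_4 below 0.015 m) and (z of bar_4_c in the frame of board_mid between 0.027 and 0.037 m or z of bar_4_c in the frame of board_mid between 0.063 and 0.073 m))) and ((angle between the x axis of bar_5_c and the x axis of board_mid, either way round below 0.17 rad and (horizontal distance between bar_5_c and place_1 below 0.015 m or horizontal distance between bar_5_c and place_2 below 0.015 m) and (z of bar_5_c in the frame of board_mid between 0.009 and 0.019 m or z of bar_5_c in the frame of board_mid between 0.045 and 0.055 m)) or (angle between the x axis of bar_5_c and the y axis of board_mid, either way round below 0.17 rad and (horizontal distance between bar_5_c and place_3 below 0.015 m or horizontal distance between bar_5_c and place_4 below 0.015 m) and (z of bar_5_c in the frame of board_mid between 0.027 and 0.037 m or z of bar_5_c in the frame of board_mid between 0.063 and 0.073 m))) and ((angle between the x axis of bar_6_c and the x axis of board_mid, either way round below 0.17 rad and (horizontal distance between bar_6_c and place_1 below 0.015 m or horizontal distance between bar_6_c and place_2 below 0.015 m) and (z of bar_6_c in the frame of board_mid between 0.009 and 0.019 m or z of bar_6_c in the frame of board_mid between 0.045 and 0.055 m)) or (angle between the x axis of bar_6_c and the y axis of board_mid, either way round below 0.17 rad and (horizontal distance between bar_6_c and place_3 below 0.015 m or horizontal distance between bar_6_c and place_4 below 0.015 m) and (z of bar_6_c in the frame of board_mid between 0.027 and 0.037 m or z of bar_6_c in the frame of board_mid between 0.063 and 0.073 m))) and ((angle between the x axis of bar_7_c and the x axis of board_mid, either way round below 0.17 rad and (horizontal distance between bar_7_c and place_1 below 0.015 m or horizontal distance between bar_7_c and place_2 below 0.015 m) and (z of bar_7_c in the frame of board_mid between 0.009 and 0.019 m or z of bar_7_c in the frame of board_mid between 0.045 and 0.055 m)) or (angle between the x axis of bar_7_c and the y axis of board_mid, either way round below 0.17 rad and (horizontal distance between bar_7_c and place_3 below 0.015 m or horizontal distance between bar_7_c and place_4 below 0.015 m) and (z of bar_7_c in the frame of board_mid between 0.027 and 0.037 m or z of bar_7_c in the frame of board_mid between 0.063 and 0.073 m))) and linear speed of each of bar_1, bar_2, bar_3, bar_4, bar_5, bar_6, bar_7 below 0.02 m/s); the robot touches nothing.
It fails at once if a bystander on the bench is shoved more than 4 cm (distance of any of driver, tin, reel, cutter from where it was at the start of the episode above 0.04 m).
Of bar_1, bar_2, bar_3, bar_4, bar_5, bar_6, bar_7 only 5 to 7 are there at a start; the rules pass over those that are not, and their reading is None.
At some moment in a run one of bar_1, bar_2, bar_3, bar_4, bar_5, bar_6, bar_7 may be knocked a few centimetres aside while the robot is not near it.
Once in a run the grip may slacken for a moment while it holds something.
It also fails if it takes over 210 s, if anything falls off the work surface, if the arm or the gripper's body presses on something with over 40 N, if the wrist force passes 120 N, or if a joint passes its speed limit or range.

## Working session

There is one attempt and no reset: what is moved stays moved. The work goes in short steps, Python scripts to look and compute and a tool call to move; the robot and the scene stay as the last step left them, time stands still between calls to the robot, and variables do not carry over. Pictures are saved under pics/ and viewed, and the job is handed in when it is done.

Besides the shell and the picture viewer there is one more tool, called after "Request:" by a JSON object that holds its "name" and its "arguments", one argument or row to a line. move_arm: Moves the arm, as the interface text tells. Its arguments: {"type":"object","properties":{"commands":{"type":"array"},"grip":{"type":"number"},"newtons":{"type":"number"}},"required":["commands"]}

```bash
mkdir -p pics; cat > h.py <<'E'
import numpy as np, cv2
from cell import arm, get_image, finish_job
from scipy.spatial.transform import Rotation as R
def cam(n):
    s=arm.read_state(); im=get_image(n); return s,im
E
python3 - <<'E'
from h import *
s=arm.read_state(); print(s, arm.tcp_to_grasp)
for n in ("top","side"):
    im=get_image(n); cv2.imwrite(f"pics/{n}0.png",im["color"]); print(n,im["intrinsics"],im["xyz"],im["attitude"])
    np.savez(f"{n}0.npz",c=im["color"],d=im["range_z"],K=im["intrinsics"],p=im["xyz"],a=im["attitude"])
im=get_image("wrist"); cv2.imwrite("pics/w0.png",im["color"]); print(im["hand_eye"])
E
```

```text
{'t': 0.0, 'joints': array([-68.43797983,  33.9263418 ,   2.76531187,  92.23807403,
        -1.90720121,  54.01262713,  -1.9323264 ]), 'qd': array([-0.00082723,  0.04275271,  0.02172462,  0.00272792, -0.01049461,
        0.06303598,  0.04821028]), 'tau': array([ 7.27037332e-04, -5.48699141e+01,  1.54661268e+00, -1.98121297e+01,
        9.38684534e-03,  8.78010993e-03,  1.15368135e-05]), 'tcp_pos': array([0.3278258 , 0.64569974, 0.2301214 ]), 'eef_rot': array([-1.79869190e+02,  6.85614439e-03,  1.53086089e+02]), 'wrist_force': array([-0.66112077,  0.79645131,  0.12853279]), 'wrist_torque': array([-0.02074803,  0.00847424,  0.01495844]), 'width': 0.08495053095885109} 0.0187
top [[386.47566178   0.         258.60888182]
 [  0.         386.47566178 194.1871878 ]
 [  0.           0.           1.        ]] [ 0.29717799 -0.02619869  1.2213347 ] [-169.65338255   -0.62484857  -89.69531508]
side [[447.68941155   0.         255.34521503]
 [  0.         447.68941155 194.26140428]
 [  0.           0.           1.        ]] [-0.64272301  0.762749    0.70932166] [-115.07192261   -0.78260048 -123.8455767 ]
[[ 4.97302523e-05 -9.57785452e-01 -2.87483957e-01  7.39600682e-02]
 [ 9.99999989e-01  8.13511517e-06  1.45881381e-04  8.83797271e-04]
 [-1.37384350e-04 -2.87483962e-01  9.57785442e-01 -1.42381367e-01]
 [ 0.00000000e+00  0.00000000e+00  0.00000000e+00  1.00000000e+00]]
```

View pics/top0.png

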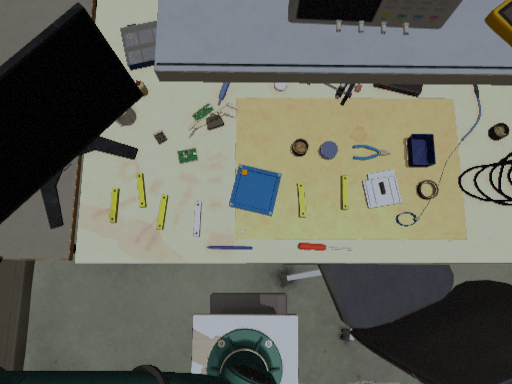

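View pics/side0.png

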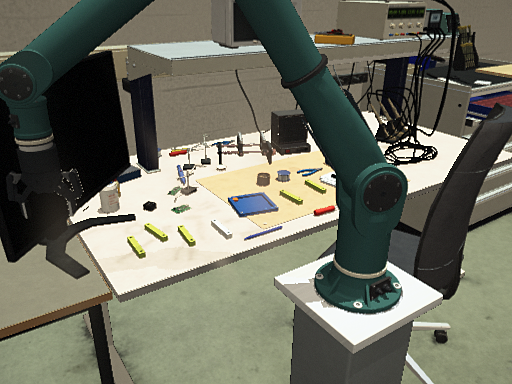

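View pics/w0.png

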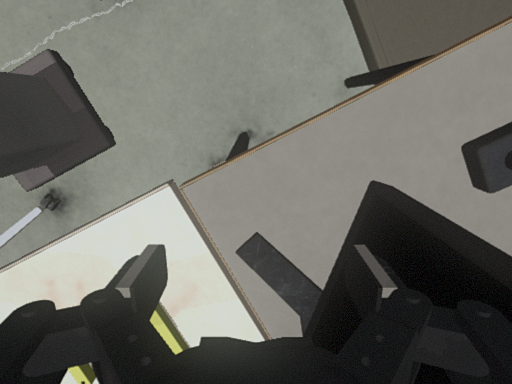

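Top view: five yellow-green bars at (114,205), (141,190), (162,212), (301,200) and (345,192). The white bar at (197,219) is the decoy. The blue frame is at (256,190) and the board with its black rib at (382,189). I'll measure them and enlarge crops.

```bash
cat >> h.py <<'E'
def pose(im):
    # camera-to-world
    return R.from_euler('xyz',im["attitude"],degrees=True).as_matrix(), np.array(im["xyz"])
def wpose(s,im):
    T=np.array(im["hand_eye"]); Rt=R.from_euler('xyz',s["eef_rot"],degrees=True).as_matrix()
    return Rt@T[:3,:3], Rt@T[:3,3]+s["tcp_pos"]
def onplane(uv,K,Rc,p,z):
    uv=np.atleast_2d(uv).astype(float)
    d=np.c_[(uv[:,0]-K[0,2])/K[0,0],(uv[:,1]-K[1,2])/K[1,1],np.ones(len(uv))]@Rc.T
    return p+d*((z-p[2])/d[:,2])[:,None]
def proj(P,K,Rc,p):
    q=(np.atleast_2d(P)-p)@Rc; return np.c_[K[0,0]*q[:,0]/q[:,2]+K[0,2],K[1,1]*q[:,1]/q[:,2]+K[1,2]]
def bars(im,Rc,p,z=0.018,lo=(25,110,110),hi=(36,255,255),amin=60):
    hsv=cv2.cvtColor(im["color"],cv2.COLOR_BGR2HSV); m=cv2.inRange(hsv,lo,hi)
    out=[]
    for c in cv2.findContours(m,cv2.RETR_EXTERNAL,cv2.CHAIN_APPROX_NONE)[0]:
        if cv2.contourArea(c)<amin: continue
        w=onplane(c[:,0,:],im["intrinsics"],Rc,p,z)[:,:2]
        r=cv2.minAreaRect((w*1000).astype(np.float32)); 
        b=cv2.boxPoints(r); e=[b[1]-b[0],b[2]-b[1]]; L=max(e,key=np.linalg.norm)
        out.append((np.round(np.array(r[0])/1000,4),np.round(sorted(r[1])),round(float(np.degrees(np.arctan2(L[1],L[0]))%180),1),c[:,0].mean(0).round()))
    return out
E
python3 - <<'E'
from h import *
f=np.load("top0.npz"); im=dict(color=f["c"],range_z=f["d"],intrinsics=f["K"],xyz=f["p"],attitude=f["a"])
Rc,p=pose(im)
for b in bars(im,Rc,p): print(b)
hsv=cv2.cvtColor(im["color"],cv2.COLOR_BGR2HSV)
for uv in [(114,205),(301,192),(345,185),(250,190),(370,185),(197,219)]: print(uv,hsv[uv[1],uv[0]],f["d"][uv[1],uv[0]])
c=im["color"]
cv2.imwrite("pics/a1.png",cv2.resize(c[150:230,225:405],None,fx=4.4,fy=4.4,interpolation=cv2.INTER_CUBIC))
cv2.imwrite("pics/a2.png",cv2.resize(c[160:240,90:230],None,fx=5,fy=5,interpolation=cv2.INTER_CUBIC))
m=cv2.inRange(hsv,(100,120,80),(120,255,255));m[:160]=0;m[:,:220]=0;m[:,290:]=0
cs=max(cv2.findContours(m,cv2.RETR_EXTERNAL,cv2.CHAIN_APPROX_NONE)[0],key=cv2.contourArea)
w=onplane(cs[:,0],f["K"],Rc,p,0.014)[:,:2]*1000
print(cv2.minAreaRect(w.astype(np.float32)))
m=cv2.inRange(hsv,(5,150,120),(20,255,255));m[:160]=0;m[180:]=0;m[:,:230]=0;m[:,260:]=0
ys,xs=np.nonzero(m);print(onplane([xs.mean(),ys.mean()],f["K"],Rc,p,0.014),len(xs))
E
```

```text
(array([0.46  , 0.2654]), array([ 17., 106.]), 174.1, array([162., 212.]))
(array([0.4812, 0.4179]), array([ 17., 105.]), 178.5, array([113., 204.]))
(array([ 0.5012, -0.1734]), array([ 17., 106.]), 2.9, array([301., 199.]))
(array([ 0.5265, -0.311 ]), array([ 16., 110.]), 178.1, array([345., 192.]))
(array([0.5294, 0.3356]), array([ 16., 109.]), 8.9, array([141., 190.]))
(114, 205) [ 31 167 168] 1.2130557
(301, 192) [ 32 137 173] 1.2247287
(345, 185) [ 32 144 174] 1.2312158
(250, 190) [105 183 141] 1.2340124
(370, 185) [107  20 182] 1.2435114
(197, 219) [107  20 181] 1.2089027
((533.38623046875, -26.797080993652344), (137.04031372070312, 137.83831787109375), 77.18025970458984)
[[0.59420867 0.0115206  0.014     ]] 8
```

View pics/a1.png

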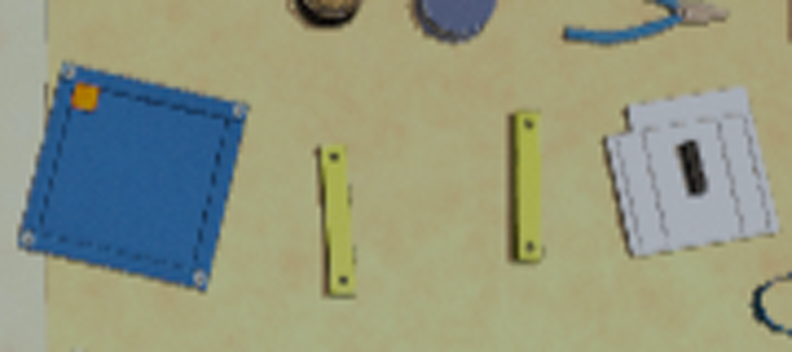

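View pics/a2.png

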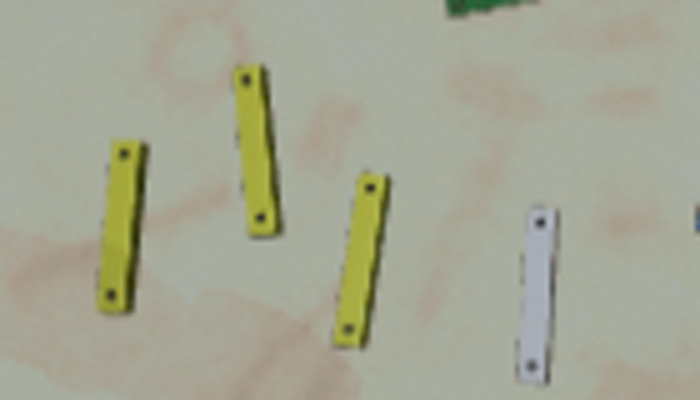

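The frame's key is at its upper-left corner, so pocket yaw is about -13°. The board's notch is also upper left, so board yaw is about +10°. The five yellow bars are confirmed and the white one at (197,219) is excluded. I'll move over the frame for a wrist look.

Request:
{"name": "move_arm", "arguments": {
  "commands": [
    [0.36,-1,0,0,0,-0.92],
    [0.36,-1,0,0,0,-0.92],
    [0.36,-1,0,0,0,-0.92],
    [0.36,-1,0,0,0,-0.92],
    [0.36,-1,0,0,0,-0.92],
    [0.36,-1,0,0,0,-0.92],
    [0.36,-1,0,0,0,-0.92],
    [0.36,-1,0,0,0,-0.92]
  ],
  "grip": -1
}}

```text
t: 0.95
tcp_pos: [0.4186, 0.3951, 0.2313]
eef_rot: [-180.0, 0.0, 83.8]
wrist_force: [-0.6, -0.4, -0.1]
width: 0.0853
```

Request:
{"name": "move_arm", "arguments": {
  "commands": [
    [0.4,-1,0,0,0,-0.38],
    [0.4,-1,0,0,0,-0.38],
    [0.4,-1,0,0,0,-0.38],
    [0.4,-1,0,0,0,-0.38],
    [0.4,-1,0,0,0,-0.38],
    [0.4,-1,0,0,0,-0.38],
    [0.4,-1,0,0,0,-0.38],
    [0.4,-1,0,0,0,-0.38]
  ]
}}

```text
t: 1.75
tcp_pos: [0.5184, 0.1451, 0.2313]
eef_rot: [-180.0, 0.0, 15.4]
wrist_force: [-1.4, 0.2, -0.1]
width: 0.0851
```

Request:
{"name": "move_arm", "arguments": {
  "commands": [
    [0.06,-0.68,0,0,0,-0.16],
    [0.06,-0.68,0,0,0,-0.16],
    [0.06,-0.68,0,0,0,-0.16],
    [0.06,-0.68,0,0,0,-0.16],
    [0.06,-0.68,0,0,0,-0.16],
    [0.06,-0.68,0,0,0,-0.16],
    [0.06,-0.68,0,0,0,-0.16],
    [0.06,-0.68,0,0,0,-0.16]
  ]
}}

```text
t: 2.55
tcp_pos: [0.5332, -0.0216, 0.231]
eef_rot: [-180.0, 0.0, -12.7]
wrist_force: [-0.0, 0.1, -1.5]
width: 0.0857
```

```bash
cat >> h.py <<'E'
def wl(name):
    s=arm.read_state(); im=get_image("wrist"); cv2.imwrite(f"pics/{name}.png",im["color"])
    Rc,p=wpose(s,im); np.savez(f"{name}.npz",c=im["color"],d=im["range_z"],K=im["intrinsics"],Rc=Rc,p=p); 
    print("t",s["t"],s["tcp_pos"].round(4),s["eef_rot"].round(2)); return s,im,Rc,p
E
python3 -c "
from h import *
s,im,Rc,p=wl('w1'); print(im['intrinsics'])
"
```

```text
t 2.55 [ 0.5332 -0.0216  0.231 ] [-1.7996e+02  4.0000e-02 -1.2680e+01]
[[303.4019592    0.         255.6942139 ]
 [  0.         303.4019592  192.31033624]
 [  0.           0.           1.        ]]
```

View pics/w1.png

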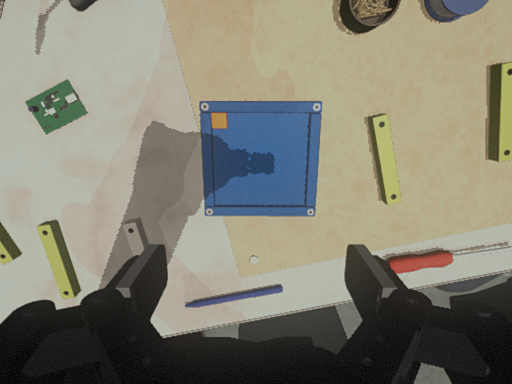

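Wrist view: the frame at pixels (200-322, 100-217), with its key at (219,121).

```bash
cat > fr.py <<'E'
from h import *
import sys
f=np.load(sys.argv[1]+".npz"); K,Rc,p=f["K"],f["Rc"],f["p"]
hsv=cv2.cvtColor(f["c"],cv2.COLOR_BGR2HSV)
m=cv2.inRange(hsv,(95,120,60),(120,255,255)); m[240:]=0
m=cv2.morphologyEx(m,cv2.MORPH_CLOSE,np.ones((9,9)))
cs=max(cv2.findContours(m,cv2.RETR_EXTERNAL,cv2.CHAIN_APPROX_NONE)[0],key=cv2.contourArea)
for z in (0.014,):
    w=onplane(cs[:,0],K,Rc,p,z)[:,:2]*1000
    h=cv2.convexHull(w.astype(np.float32)); print(z,cv2.minAreaRect(h))
    ap=cv2.approxPolyDP(h,8,True)[:,0]; print(ap, ap.mean(0))
m=cv2.inRange(hsv,(5,150,120),(22,255,255)); m[240:]=0;m[:,:200]=0;m[:,240:]=0
c=max(cv2.findContours(m,cv2.RETR_EXTERNAL,cv2.CHAIN_APPROX_NONE)[0],key=cv2.contourArea)
k=onplane(c[:,0],K,Rc,p,.014)[:,:2]*1000; print("key",cv2.minAreaRect(k.astype(np.float32)))
E
python3 fr.py w1
python3 -c "
from h import *
f=np.load('w1.npz');K,Rc,p=f['K'],f['Rc'],f['p']
im=dict(color=f['c'],intrinsics=K)
im['color'][245:]=0
for b in bars(im,Rc,p): print(b)
d=f['d']
for u,v in [(285,190),(205,150),(262,104),(300,240)]:
  z=d[v,u]; print(u,v,(p+Rc@(z*np.array([(u-K[0,2])/K[0,0],(v-K[1,2])/K[1,1],1]))).round(4))
cv2.imwrite('pics/w1c.png',cv2.resize(f['c'][90:230,185:340],None,fx=4,fy=4,interpolation=cv2.INTER_CUBIC))
"
```

```text
0.014 ((536.1603393554688, -26.21436309814453), (137.49725341796875, 135.70309448242188), 77.32575988769531)
[[ 617.0908     24.408356]
 [ 484.85358    54.890533]
 [ 461.57233   -79.40917 ]
 [ 587.4527   -107.38266 ]] [537.7423   -26.873236]
key ((593.3042602539062, 9.624106407165527), (16.615707397460938, 15.746054649353027), 77.3272933959961)
(array([ 0.5297, -0.3095]), array([ 14., 109.]), 0.3, array([506., 110.]))
285 190 [ 0.4917 -0.0489  0.0064]
205 150 [0.5635 0.0342 0.0154]
262 104 [ 0.5998 -0.0427  0.0143]
300 240 [ 0.4168 -0.0553  0.001 ]
```

View pics/w1c.png

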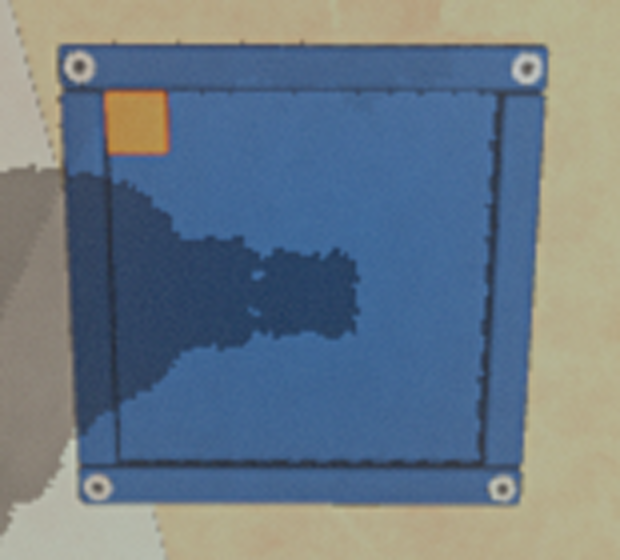

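```bash
python3 -c "
from h import *
f=np.load('w1.npz');K,Rc,p=f['K'],f['Rc'],f['p']
for q in ([(79,67),(527,68),(503,488),(97,487)],[(59,45),(547,45),(520,501),(79,501)],[(105,90),(502,92),(484,464),(118,464)]):
  # crop->orig incl. cv2 half-pixel
  uv=(np.array(q)+.5)/4-.5+[185,90]
  w=onplane(uv,K,Rc,p,.014)[:,:2]; e=np.diff(np.r_[w,w[:1]],axis=0)
  print(w.mean(0).round(4),np.linalg.norm(e,axis=1).round(4),np.degrees(np.arctan2(e[:,1],e[:,0])).round(1))
"
```

```text
[ 0.5354 -0.0261] [0.1277 0.1274 0.128  0.1274] [-102.8  167.2   77.2  -12.9]
[ 0.5362 -0.0262] [0.1383 0.1381 0.1395 0.1381] [-102.7  167.4   77.3  -13.1]
[ 0.536  -0.0265] [0.1137 0.1128 0.1147 0.1134] [-103.   167.4   77.3  -13.1]
```

Request:
{"name": "move_arm", "arguments": {
  "commands": [
    [0,-0.8,0,0,0,0.07],
    [0,-0.8,0,0,0,0.13],
    [0,-0.8,0,0,0,0.13],
    [0,-0.8,0,0,0,0.13],
    [0,-0.8,0,0,0,0.13],
    [0,-0.8,0,0,0,0.13],
    [0,-0.8,0,0,0,0.13],
    [0,-0.8,0,0,0,0.13]
  ]
}}

```text
t: 3.4
tcp_pos: [0.5337, -0.2208, 0.2309]
eef_rot: [-179.9, 0.0, 10.8]
wrist_force: [0.1, 0.7, 0.3]
width: 0.0853
```

Request:
{"name": "move_arm", "arguments": {
  "commands": [
    [0,-0.8,0,0,0,0],
    [0,-0.8,0,0,0,0],
    [0,-0.8,0,0,0,0],
    [0,-0.8,0,0,0,0],
    [0,-0.8,0,0,0,0],
    [0,-0.8,0,0,0,0],
    [0,-0.8,0,0,0,0],
    [0,-0.8,0,0,0,0]
  ]
}}

```text
t: 4.2
tcp_pos: [0.5345, -0.4204, 0.2309]
eef_rot: [-179.9, -0.0, 10.8]
wrist_force: [0.4, 0.0, -0.8]
width: 0.0854
```

```bash
python3 -c "
from h import *
s,im,Rc,p=wl('w2'); 
"
```

```text
t 4.2 [ 0.5345 -0.4204  0.2309] [-1.7988e+02 -2.0000e-02  1.0760e+01]
```

View pics/w2.png

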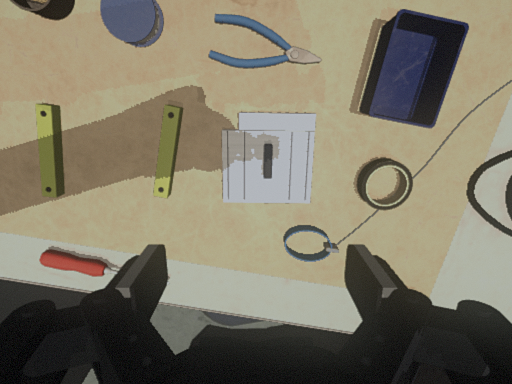

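Pocket: centre (0.536, -0.026), yaw -12.9°. In this view the board is at pixels (222-316, 112-204) with its notch upper left, and the rib at (267,161).

```bash
python3 -c "
from h import *
f=np.load('w2.npz')
cv2.imwrite('pics/w2c.png',cv2.resize(f['c'][100:215,210:330],None,fx=5,fy=5,interpolation=cv2.INTER_CUBIC))
"
```

```text
(no output)
```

View pics/w2c.png

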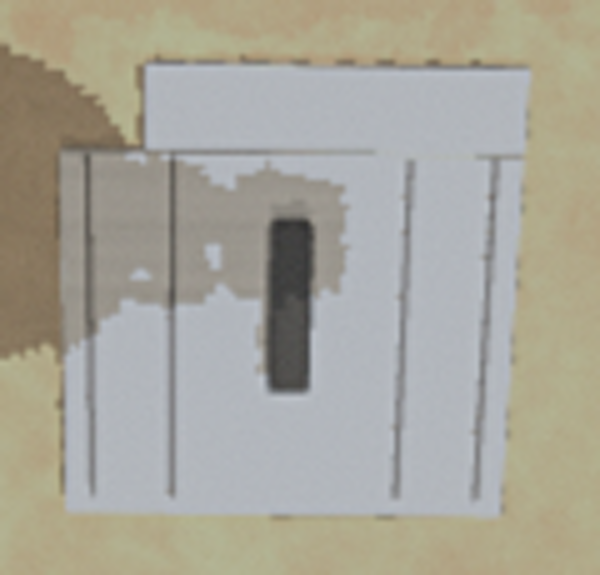

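```bash
python3 -c "
from h import *
f=np.load('w2.npz');K,Rc,p=f['K'],f['Rc'],f['p']
def W(q,z): return onplane((np.array(q)+.5)/5-.5+[210,100],K,Rc,p,z)[:,:2]
w=W([(530,68),(499,515),(67,512),(60,151),(146,150),(146,65)],.010)
e=np.diff(np.r_[w,w[:1]],axis=0); print(w.round(4)); print(np.linalg.norm(e,axis=1).round(4),np.degrees(np.arctan2(e[:,1],e[:,0])).round(1))
yaw=np.radians(10.5)
# fit rigid template
T=np.array([(55,-55),(-55,-55),(-55,55),(35,55),(35,35),(55,35)])/1000
a=T-T.mean(0);b=w-w.mean(0);U,S,Vt=np.linalg.svd(a.T@b);Rm=(U@Vt).T;print(np.degrees(np.arctan2(Rm[1,0],Rm[0,0])),w.mean(0)-Rm@T.mean(0))
r=W([(272,219),(312,219),(308,391),(268,391)],.024);print('rib',r.mean(0).round(4), np.linalg.norm(np.diff(r,axis=0),axis=1))
im=dict(color=f['c'],intrinsics=K); im['color'][225:]=0
for b in bars(im,Rc,p): print(b)
"
```

```text
[[ 0.6061 -0.4758]
 [ 0.4985 -0.4946]
 [ 0.4788 -0.3873]
 [ 0.5671 -0.3717]
 [ 0.5711 -0.3916]
 [ 0.5902 -0.3883]]
[0.1093 0.1091 0.0896 0.0203 0.0194 0.089 ] [-170.1  100.4   10.   -78.6    9.8  -79.7]
10.066377631578224 [ 0.5425135  -0.43175129]
rib [ 0.5434 -0.4312] [0.00916891 0.04057997 0.00947602]
(array([ 0.5293, -0.3119]), array([ 17., 108.]), 179.2, array([166., 157.]))
(array([ 0.5038, -0.1733]), array([ 17., 109.]), 2.6, array([ 46., 150.]))
```

Request:
{"name": "move_arm", "arguments": {
  "commands": [
    [0.033,-0.045,-0.2,0,0,-0.004],
    [0.033,-0.045,-0.4,0,0,-0.004],
    [0.033,-0.045,-0.6,0,0,-0.004],
    [0.033,-0.045,-0.75,0,0,-0.004],
    [0.033,-0.045,-0.82,0,0,-0.004],
    [0.033,-0.045,-0.85,0,0,-0.004],
    [0.033,-0.045,-0.87,0,0,-0.004],
    [0.033,-0.045,-0.87,0,0,-0.004]
  ],
  "grip": 0.2
}}

```text
t: 5.05
tcp_pos: [0.5424, -0.4356, 0.0152]
eef_rot: [179.9, -0.1, 9.8]
wrist_force: [-0.7, 0.5, -0.0]
width: 0.034
```

Request:
{"name": "move_arm", "arguments": {
  "commands": [
    [0,0,-0.004,0,0,0],
    [0,0,-0.004,0,0,0],
    [0,0,-0.004,0,0,0],
    [0,0,-0.004,0,0,0],
    [0,0,-0.004,0,0,0],
    [0,0,-0.004,0,0,0],
    [0,0,-0.004,0,0,0],
    [0,0,-0.004,0,0,0]
  ],
  "grip": 1,
  "newtons": 70
}}

```text
t: 5.85
tcp_pos: [0.5422, -0.4349, 0.0147]
eef_rot: [180.0, -0.1, 9.8]
wrist_force: [-0.5, 2.3, 6.4]
width: 0.0079
```

Request:
{"name": "move_arm", "arguments": {
  "commands": [
    [0,0,0.04,0,0,0],
    [0,0,0.1,0,0,0],
    [0,0,0.2,0,0,0],
    [0,0,0.3,0,0,0],
    [0,0,0.4,0,0,0],
    [0,0,0.4,0,0,0],
    [0,0,0.4,0,0,0],
    [0,0,0.4,0,0,0]
  ]
}}

```text
t: 6.65
tcp_pos: [0.5409, -0.4338, 0.1118]
eef_rot: [-179.9, 0.1, 9.8]
wrist_force: [0.9, 0.0, -2.7]
width: 0.0075
```

```bash
python3 -c "
from h import *
s,im,Rc,p=wl('w3'); print(s['wrist_force'],s['width'])
"
```

```text
t 6.65 [ 0.5409 -0.4338  0.1118] [-1.7989e+02  7.0000e-02  9.8200e+00]
[ 0.94666944  0.00825929 -2.65492868] 0.007518934710642546
```

View pics/w3.png

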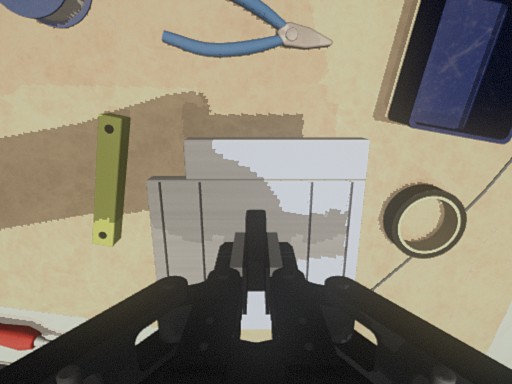

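```bash
python3 -c "
from h import *
f=np.load('w3.npz');K,Rc,p,d=f['K'],f['Rc'],f['p'],f['d']
for u,v in [(195,150),(280,150),(355,150),(160,190),(345,260),(175,260),(300,190)]:
  z=np.median(d[v-2:v+3,u-2:u+3]); print(u,v,(p+Rc@(z*np.array([(u-K[0,2])/K[0,0],(v-K[1,2])/K[1,1],1]))).round(4))
cv2.imwrite('pics/w3c.png',cv2.resize(f['c'][125:280,140:380],None,fx=3.3,fy=3.3,interpolation=cv2.INTER_CUBIC))
"
```

```text
195 150 [ 0.5855 -0.3951  0.1078]
280 150 [ 0.5925 -0.4355  0.108 ]
355 150 [ 0.5987 -0.4711  0.1082]
160 190 [ 0.5626 -0.3801  0.1082]
345 260 [ 0.5404 -0.4814  0.1083]
175 260 [ 0.5246 -0.3913  0.1082]
300 190 [ 0.5745 -0.4493  0.108 ]
```

View pics/w3c.png

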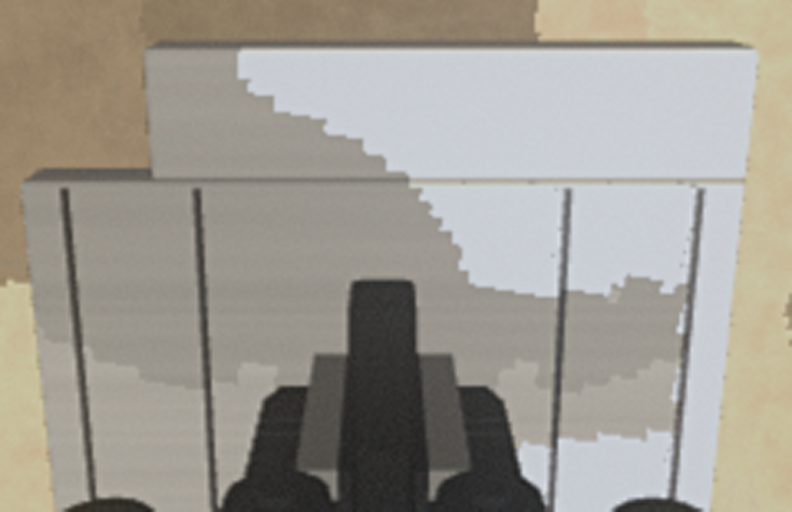

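```bash
python3 -c "
from h import *
f=np.load('w3.npz');K,Rc,p=f['K'],f['Rc'],f['p']
def W(q,z): return onplane((np.array(q)+.5)/3.3-.5+[140,125],K,Rc,p,z)[:,:2]
z=.108
w=W([(147,48),(757,48),(151,180),(22,180),(57,510),(711,510)],z)
tcp=np.array([.5409,-.4338]); y=np.radians(9.82); Rt=np.array([[np.cos(y),np.sin(y)],[-np.sin(y),np.cos(y)]])
print(((w-tcp)@Rt.T*1000).round(1))
T=np.array([(55,35),(55,-55),(35,35),(35,55)])/1000; w=w[:4]
a=T-T.mean(0);b=w-w.mean(0);U,S,Vt=np.linalg.svd(a.T@b);Rm=(U@Vt).T;c=w.mean(0)-Rm@T.mean(0);print(np.degrees(np.arctan2(Rm[1,0],Rm[0,0])),c,Rt@(c-tcp))
"
```

```text
[[ 55.7  35.4]
 [ 55.8 -52.9]
 [ 36.   36.1]
 [ 36.   55.6]
 [-20.8  55.6]
 [-20.6 -53.5]]
9.776752135136325 [ 0.54158488 -0.43258424] [0.0008822  0.00108114]
```

Request:
{"name": "move_arm", "arguments": {
  "commands": [
    [-0.005,0.1,0,0,0,0],
    [-0.01,0.25,0,0,0,-0.02],
    [-0.012,0.4,0,0,0,-0.04],
    [-0.012,0.55,0,0,0,-0.06],
    [-0.012,0.68,0,0,0,-0.07],
    [-0.012,0.76,0,0,0,-0.07],
    [-0.012,0.8,0,0,0,-0.07],
    [-0.012,0.81,0,0,0,-0.07]
  ]
}}

```text
t: 7.5
tcp_pos: [0.5383, -0.2309, 0.112]
eef_rot: [-180.0, 0.1, -2.7]
wrist_force: [0.0, -0.3, -1.6]
width: 0.0079
```

Request:
{"name": "move_arm", "arguments": {
  "commands": [
    [-0.005,0.1,0,0,0,0],
    [-0.01,0.25,0,0,0,-0.02],
    [-0.012,0.4,0,0,0,-0.04],
    [-0.012,0.55,0,0,0,-0.057],
    [-0.012,0.68,0,0,0,-0.057],
    [-0.012,0.76,0,0,0,-0.057],
    [-0.012,0.8,0,0,0,-0.057],
    [-0.012,0.81,0,0,0,-0.057]
  ]
}}

```text
t: 8.3
tcp_pos: [0.536, -0.0301, 0.1128]
eef_rot: [180.0, -0.0, -13.0]
wrist_force: [0.3, -0.6, -1.7]
width: 0.0075
```

Request:
{"name": "move_arm", "arguments": {
  "commands": [
    [0,0,-0.05,0,0,0],
    [0,0,-0.1,0,0,0],
    [0,0,-0.15,0,0,0],
    [0,0,-0.18,0,0,0],
    [0,0,-0.2,0,0,0],
    [0,0,-0.2,0,0,0],
    [0,0,-0.2,0,0,0],
    [0,0,-0.2,0,0,0]
  ]
}}

```text
t: 9.1
tcp_pos: [0.5358, -0.0299, 0.0632]
eef_rot: [-180.0, -0.0, -13.1]
wrist_force: [-0.3, -1.2, -2.3]
width: 0.0079
```

```bash
python3 -c "
from h import *
s,im,Rc,p=wl('w4'); print(s['wrist_force'],s['width'])
cv2.imwrite('pics/w4c.png',cv2.resize(im['color'][80:320,100:412],None,fx=2.5,fy=2.5,interpolation=cv2.INTER_CUBIC))
"
```

```text
t 9.1 [ 0.5358 -0.0299  0.0632] [-1.800e+02 -5.000e-02 -1.305e+01]
[-0.25090552 -1.22219003 -2.25518375] 0.007904802469614051
```

View pics/w4c.png

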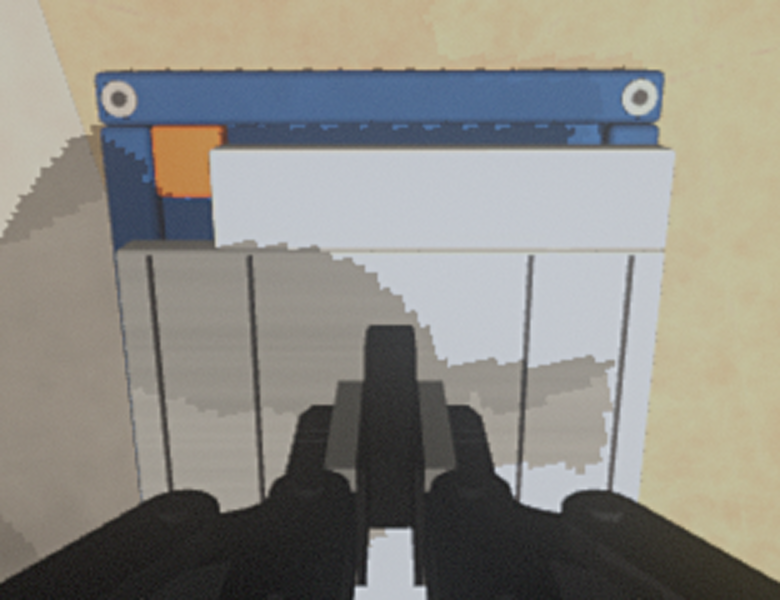

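```bash
python3 -c "
from h import *
f=np.load('w4.npz');K,Rc,p=f['K'],f['Rc'],f['p']
def W(q,z): return onplane((np.array(q)+.5)/2.5-.5+[100,80],K,Rc,p,z)[:,:2]
def fit(T,w):
  T=np.array(T)/1000;a=T-T.mean(0);b=w-w.mean(0);U,S,Vt=np.linalg.svd(a.T@b);Rm=(U@Vt).T;c=w.mean(0)-Rm@T.mean(0)
  return np.degrees(np.arctan2(Rm[1,0],Rm[0,0])),c,((T@Rm.T+c-w)*1000).round(1).tolist()
b=fit([(55,35),(55,-55),(35,35),(35,55)],W([(210,150),(674,151),(215,248),(118,250)],.0594))
fr=fit([(64,64),(64,-64),(57,39),(57,57),(39,57),(39,39)],W([(119,98),(639,97),(228,126),(151,125),(161,197),(211,197)],.014))
fr2=fit([(70,70),(70,-70)],W([(97,73),(663,72)],.014))
for x in (b,fr,fr2): print(x)
d=f['d']
for u,v in [(200,150),(340,150),(160,190)]:
  z=np.median(d[v-2:v+3,u-2:u+3]); print(u,v,(p+Rc@(z*np.array([(u-K[0,2])/K[0,0],(v-K[1,2])/K[1,1],1]))).round(4))
print('move pocket-board', fr[1]-b[1], fr2[1]-b[1])
"
```

```text
(np.float64(-13.224546908921894), array([ 0.53623507, -0.02905075]), [[0.3, 0.2], [-0.1, -1.0], [-0.4, 0.1], [0.2, 0.7]])
(np.float64(-13.275832778814916), array([ 0.53529628, -0.02553303]), [[0.5, 0.1], [-0.3, 0.1], [0.5, 1.5], [0.0, 0.5], [0.3, 1.4], [-0.9, -3.6]])
(np.float64(-12.950225544682649), array([ 0.53501149, -0.02622336]), [[0.2, 1.0], [-0.2, -1.0]])
200 150 [ 0.591  -0.014   0.0594]
340 150 [ 0.5757 -0.0799  0.0593]
160 190 [0.5762 0.0111 0.0594]
move pocket-board [-0.00093878  0.00351772] [-0.00122357  0.0028274 ]
```

Request:
{"name": "move_arm", "arguments": {
  "commands": [
    [-0.004,0.012,0,0,0,0.001],
    [-0.004,0.012,-0.03,0,0,0.001],
    [-0.004,0.012,-0.06,0,0,0.001],
    [-0.004,0.012,-0.09,0,0,0.001],
    [-0.004,0.012,-0.12,0,0,0.001],
    [-0.004,0.012,-0.12,0,0,0.001],
    [-0.004,0.012,-0.12,0,0,0.001],
    [-0.004,0.012,-0.12,0,0,0.001]
  ]
}}

```text
t: 9.95
tcp_pos: [0.5346, -0.027, 0.0329]
eef_rot: [180.0, -0.0, -12.9]
wrist_force: [-0.2, -0.3, -2.4]
width: 0.0078
```

```bash
python3 -c "
from h import *
s,im,Rc,p=wl('w5'); print(s['wrist_force'],s['width'])
cv2.imwrite('pics/w5c.png',cv2.resize(im['color'][80:320,100:412],None,fx=2.5,fy=2.5,interpolation=cv2.INTER_CUBIC))
"
```

```text
t 9.95 [ 0.5346 -0.027   0.0329] [ 1.800e+02 -2.000e-02 -1.288e+01]
[-0.19393294 -0.32736814 -2.39611181] 0.007755361525643934
```

View pics/w5c.png

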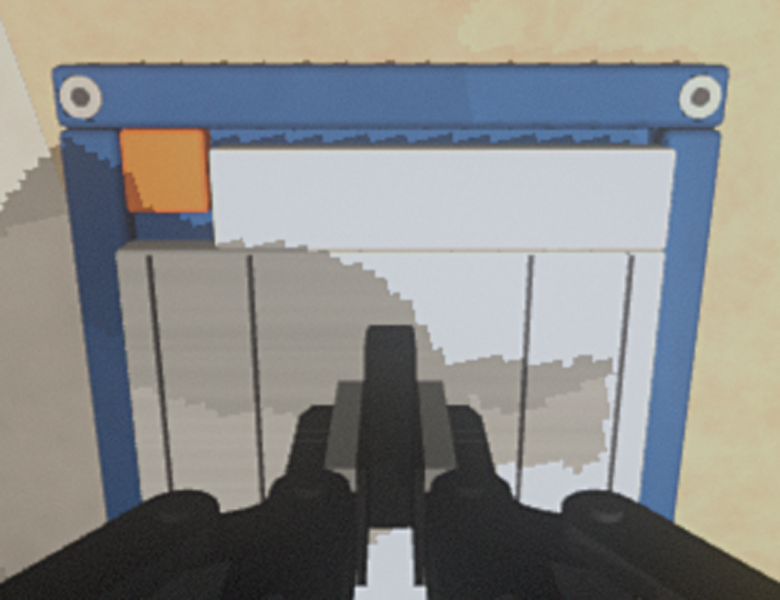

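```bash
python3 -c "
from h import *
f=np.load('w5.npz');K,Rc,p=f['K'],f['Rc'],f['p']
def W(q,z): return onplane((np.array(q)+.5)/2.5-.5+[100,80],K,Rc,p,z)[:,:2]
def fit(T,w):
  T=np.array(T)/1000;a=T-T.mean(0);b=w-w.mean(0);U,S,Vt=np.linalg.svd(a.T@b);Rm=(U@Vt).T;c=w.mean(0)-Rm@T.mean(0)
  return np.degrees(np.arctan2(Rm[1,0],Rm[0,0])),c,((T@Rm.T+c-w)*1000).round(1).tolist()
b=fit([(55,35),(55,-55),(35,35),(35,55)],W([(210,150),(674,151),(215,248),(118,250)],.0291))
fr=fit([(64,64),(64,-64),(57,39),(39,57),(39,39)],W([(80,97),(701,96),(208,129),(128,212),(209,212)],.014))
for x in (b,fr): print(x)
print('move pocket-board', fr[1]-b[1])
"
```

```text
(np.float64(-13.059132801921244), array([ 0.53501674, -0.02613945]), [[0.3, 0.2], [-0.1, -1.0], [-0.4, 0.1], [0.2, 0.7]])
(np.float64(-13.002493944742369), array([ 0.53534292, -0.026239  ]), [[0.4, -0.5], [0.1, 0.0], [0.1, 0.6], [-0.3, 0.2], [-0.4, -0.3]])
move pocket-board [ 3.26180425e-04 -9.95432936e-05]
```

Aligned to within 0.4 mm, so I'll lower it home.

Request:
{"name": "move_arm", "arguments": {
  "commands": [
    [0.001,0,-0.012,0,0,0],
    [0.001,0,-0.024,0,0,0],
    [0.001,0,-0.036,0,0,0],
    [0.001,0,-0.046,0,0,0],
    [0.001,0,-0.052,0,0,0],
    [0.001,0,-0.054,0,0,0],
    [0.001,0,-0.054,0,0,0],
    [0.001,0,-0.054,0,0,0]
  ]
}}

```text
t: 10.8
tcp_pos: [0.5346, -0.0267, 0.0206]
eef_rot: [-179.9, -0.0, -12.9]
wrist_force: [-2.5, 1.3, 10.2]
width: 0.0078
```

Request:
{"name": "move_arm", "arguments": {
  "commands": [
    [0,0,0,0,0,0],
    [0,0,0,0,0,0],
    [0,0,0,0,0,0],
    [0,0,0.05,0,0,0],
    [0,0,0.2,0,0,0],
    [0,0,0.4,0,0,0],
    [0,0,0.6,0,0,0],
    [0,0,0.6,0,0,0]
  ],
  "grip": 0.1
}}

```text
t: 11.6
tcp_pos: [0.5387, -0.0282, 0.1746]
eef_rot: [-179.9, -0.6, -12.9]
wrist_force: [0.2, -0.3, -0.6]
width: 0.0384
```

```bash
python3 -c "
from h import *
s,im,Rc,p=wl('w6'); print(s['wrist_force'],s['width'])
cv2.imwrite('pics/w6c.png',cv2.resize(im['color'][80:320,100:412],None,fx=2.5,fy=2.5,interpolation=cv2.INTER_CUBIC))
"
```

```text
t 11.6 [ 0.5387 -0.0282  0.1746] [-179.91   -0.62  -12.89]
[ 0.19006012 -0.27957462 -0.6356918 ] 0.03844349558176892
```

View pics/w6c.png

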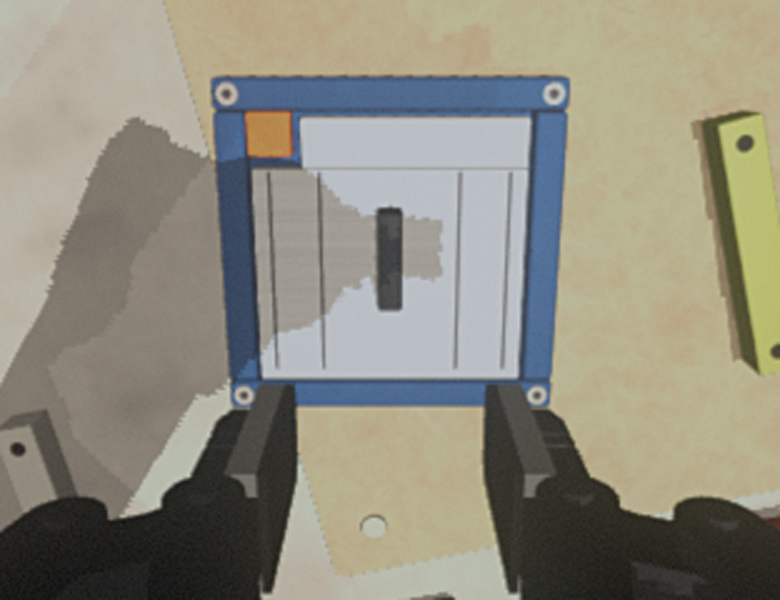

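```bash
python3 -c "
from h import *
f=np.load('w6.npz');K,Rc,p,d=f['K'],f['Rc'],f['p'],f['d']
P=[]
for c in [(320,130),(510,130),(270,200),(290,350),(500,350),(420,200),(240,300),(545,200)]:
  u,v=(np.array(c)/2.5+[100,80]).round().astype(int)
  z=np.median(d[v-2:v+3,u-2:u+3]); print(c,(p+Rc@(z*np.array([(u-K[0,2])/K[0,0],(v-K[1,2])/K[1,1],1]))).round(4))
def W(q,z): return onplane((np.array(q)+.5)/2.5-.5+[100,80],K,Rc,p,z)[:,:2]
def fit(T,w):
  T=np.array(T)/1000;a=T-T.mean(0);b=w-w.mean(0);U,S,Vt=np.linalg.svd(a.T@b);Rm=(U@Vt).T;c=w.mean(0)-Rm@T.mean(0)
  return np.degrees(np.arctan2(Rm[1,0],Rm[0,0])),c,((T@Rm.T+c-w)*1000).round(1).tolist()
b=fit([(55,35),(55,-55),(35,35),(35,55),(-55,55),(-55,-55)],W([(300,116),(531,117),(302,166),(252,168),(261,379),(519,378)],.016))
fr=fit([(64,64),(64,-64),(-64,64),(-64,-64)],W([(226,94),(554,93),(244,395),(537,395)],.014))
print(b,fr)
"
```

```text
(320, 130) [ 0.5896 -0.0107  0.0172]
(510, 130) [ 0.573  -0.083   0.0168]
(270, 200) [0.5673 0.0156 0.0172]
(290, 350) [0.5034 0.0245 0.0168]
(500, 350) [ 0.4837 -0.0623  0.0172]
(420, 200) [ 0.554  -0.0429  0.0172]
(240, 300) [0.529  0.0396 0.0148]
(545, 200) [ 0.5423 -0.092   0.0148]
(np.float64(-12.919546235942056), array([ 0.53519957, -0.02600676]), [[-0.2, -0.1], [0.1, -0.1], [-0.7, 0.2], [0.1, 0.2], [0.5, -0.6], [0.1, 0.4]]) (np.float64(-12.782837085737754), array([ 0.53502284, -0.02603452]), [[0.3, 0.1], [0.1, -0.2], [-0.2, 0.2], [-0.2, -0.2]])
```

The board is home: level, top at about 16-17 mm, centre within 0.3 mm and 0.1° of the pocket. Next the bars, starting with the one at (0.504, -0.173).

Request:
{"name": "move_arm", "arguments": {
  "commands": [
    [-0.124,-0.3,0.0,0,0,0.04],
    [-0.124,-0.587,0,0,0,0.087],
    [-0.124,-0.587,0,0,0,0.087],
    [-0.124,-0.587,0,0,0,0.087],
    [-0.124,-0.587,-0.1,0,0,0.087],
    [-0.124,-0.587,-0.2,0,0,0.087],
    [-0.124,-0.587,-0.2,0,0,0.087],
    [-0.124,-0.587,-0.2,0,0,0.087]
  ],
  "grip": 0
}}

```text
t: 12.45
tcp_pos: [0.5029, -0.173, 0.1185]
eef_rot: [-180.0, 0.2, 2.8]
wrist_force: [0.1, -0.5, 0.9]
width: 0.0427
```

```bash
cat >> h.py <<'E'
def look(name,z=0.018,vmax=300,tgt=None,crop=True):
    s,im,Rc,p=wl(name); im["color"]=im["color"].copy(); 
    hsvlo=(25,60,60)
    im2=dict(im); im2["color"]=im["color"].copy(); im2["color"][vmax:]=0
    for b in bars(im2,Rc,p,z,lo=hsvlo,amin=150):
        yaw=s["eef_rot"][2]; dy=((b[2]-yaw+90)%180)-90
        print(b, "delta mm",((b[0]-s["tcp_pos"][:2])*1000).round(1),"units",((b[0]-s["tcp_pos"][:2])/.25).round(3),"turn",round(dy,1),round(dy/180,4))
    return s,im,Rc,p
E
python3 -c "
from h import *
look('w7')"
```

```text
t 12.45 [ 0.5029 -0.173   0.1185] [-1.7995e+02  1.5000e-01  2.7900e+00]
(array([ 0.5038, -0.1737]), array([ 19., 111.]), 3.3, array([258., 187.])) delta mm [ 0.9 -0.7] units [ 0.004 -0.003] turn 0.5 0.0028
(array([ 0.529 , -0.3082]), array([ 27., 111.]), 178.4, array([426., 163.])) delta mm [  26.1 -135.2] units [ 0.104 -0.541] turn -4.4 -0.0244
```

View pics/w7.png

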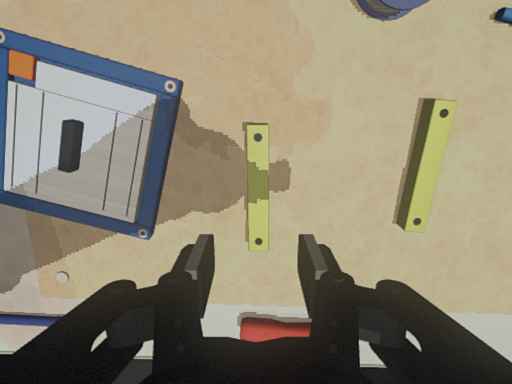

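Request:
{"name": "move_arm", "arguments": {
  "commands": [
    [0.004,-0.003,-0.15,0,0,0.003],
    [0.004,-0.003,-0.3,0,0,0.003],
    [0.004,-0.003,-0.4,0,0,0.003],
    [0.004,-0.003,-0.44,0,0,0.003],
    [0.004,-0.003,-0.444,0,0,0.003],
    [0.004,-0.003,-0.444,0,0,0.003],
    [0.004,-0.003,-0.444,0,0,0.003],
    [0.004,-0.003,-0.444,0,0,0.003]
  ]
}}

```text
t: 13.3
tcp_pos: [0.5056, -0.1745, 0.0095]
eef_rot: [179.9, -0.1, 3.3]
wrist_force: [-0.3, 1.0, 0.7]
width: 0.0428
```

Request:
{"name": "move_arm", "arguments": {
  "commands": [
    [0,0,0,0,0,0],
    [0,0,0,0,0,0],
    [0,0,0,0,0,0],
    [0,0,0,0,0,0],
    [0,0,0,0,0,0],
    [0,0,0.05,0,0,0],
    [0,0,0.15,0,0,0],
    [0,0,0.3,0,0,0]
  ],
  "grip": 1,
  "newtons": 50
}}

```text
t: 14.1
tcp_pos: [0.5033, -0.1736, 0.0829]
eef_rot: [-179.9, 0.2, 3.3]
wrist_force: [0.6, 0.2, -1.0]
width: 0.0165
```

Request:
{"name": "move_arm", "arguments": {
  "commands": [
    [0.05,0.2,0.05,0,0,-0.04],
    [0.093,0.38,0.05,0,0,-0.08],
    [0.093,0.443,0.05,0,0,-0.09],
    [0.093,0.443,0.05,0,0,-0.09],
    [0.093,0.443,0,0,0,-0.09],
    [0.093,0.443,-0.1,0,0,-0.09],
    [0.093,0.443,-0.15,0,0,-0.09],
    [0.093,0.443,-0.15,0,0,-0.09]
  ]
}}

```text
t: 14.9
tcp_pos: [0.5261, -0.0651, 0.044]
eef_rot: [180.0, 0.2, -13.0]
wrist_force: [-0.9, 0.1, -0.7]
width: 0.0166
```

```bash
python3 -c "
from h import *
s,im,Rc,p=wl('w8'); print(s['wrist_force'],s['width'])"
```

```text
t 14.9 [ 0.5261 -0.0651  0.044 ] [179.95   0.22 -13.04]
[-0.88668526  0.10392221 -0.69507357] 0.016584995434804243
```

View pics/w8.png

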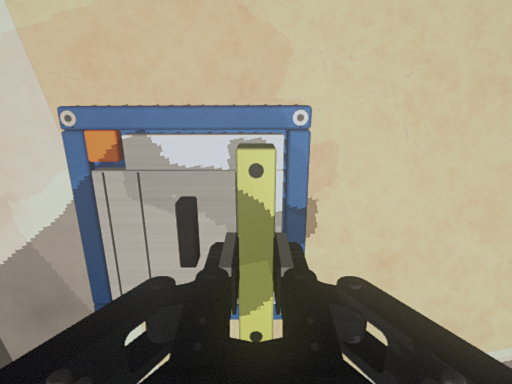

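Request:
{"name": "move_arm", "arguments": {
  "commands": [
    [0.009,0.007,-0.02,0,0,0],
    [0.009,0.007,-0.04,0,0,0],
    [0.009,0.007,-0.06,0,0,0],
    [0.009,0.007,-0.07,0,0,0],
    [0.009,0.007,-0.073,0,0,0],
    [0.009,0.007,-0.074,0,0,0],
    [0.009,0.007,-0.074,0,0,0],
    [0.009,0.007,-0.074,0,0,0]
  ]
}}

```text
t: 15.75
tcp_pos: [0.5303, -0.0618, 0.0275]
eef_rot: [-180.0, -0.0, -12.9]
wrist_force: [-0.1, 0.1, -0.4]
width: 0.0166
```

Request:
{"name": "move_arm", "arguments": {
  "commands": [
    [0,0,-0.006,0,0,0],
    [0,0,-0.01,0,0,0],
    [0,0,-0.01,0,0,0],
    [0,0,-0.01,0,0,0],
    [0,0,-0.01,0,0,0],
    [0,0,-0.01,0,0,0],
    [0,0,-0.01,0,0,0],
    [0,0,-0.01,0,0,0]
  ]
}}

```text
t: 16.55
tcp_pos: [0.5303, -0.0618, 0.025]
eef_rot: [-180.0, -0.0, -12.9]
wrist_force: [-2.0, 0.7, 5.3]
width: 0.0163
```

Request:
{"name": "move_arm", "arguments": {
  "commands": [
    [0,0,0,0,0,0],
    [0,0,0,0,0,0],
    [0,0,0,0,0,0],
    [0,0,0.05,0,0,0],
    [0,0,0.15,0,0,0],
    [0,0,0.3,0,0,0],
    [0,0,0.45,0,0,0],
    [0,0,0.45,0,0,0]
  ],
  "grip": 0.34
}}

```text
t: 17.35
tcp_pos: [0.533, -0.063, 0.1419]
eef_rot: [-180.0, -0.5, -12.9]
wrist_force: [-0.6, -0.2, -0.1]
width: 0.0281
```

```bash
python3 -c "
from h import *
look('w9',z=.034)"
```

```text
t 17.35 [ 0.533  -0.063   0.1419] [-179.96   -0.48  -12.91]
(array([ 0.5291, -0.0602]), array([ 18., 110.]), 167.1, array([255., 192.])) delta mm [-3.9  2.8] units [-0.016  0.011] turn 0.0 0.0
```

View pics/w9.png

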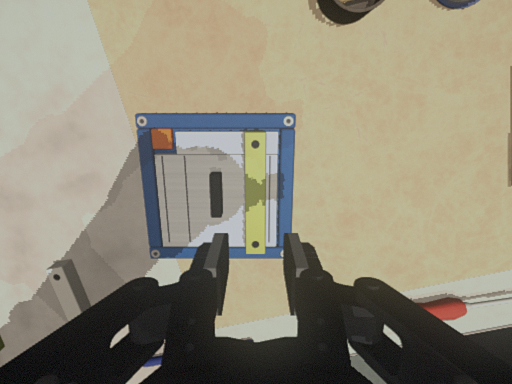

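Request:
{"name": "move_arm", "arguments": {
  "commands": [
    [0,-0.2,0,0,0,0.04],
    [0,-0.4,0,0,0,0.067],
    [0,-0.6,0,0,0,0.067],
    [0,-0.8,0,0,0,0.067],
    [0,-1,0,0,0,0.067],
    [0,-1,-0.05,0,0,0.067],
    [0,-1,-0.1,0,0,0.067],
    [0,-1,-0.1,0,0,0.067]
  ],
  "grip": 0
}}

```text
t: 18.2
tcp_pos: [0.5287, -0.3088, 0.1094]
eef_rot: [-179.7, 0.3, -0.7]
wrist_force: [-0.5, -0.2, -0.8]
width: 0.0426
```

```bash
python3 -c "
from h import *
look('w10')"
```

```text
t 18.2 [ 0.5287 -0.3088  0.1094] [-179.74    0.28   -0.75]
(array([ 0.5292, -0.3121]), array([ 19., 111.]), 178.3, array([262., 190.])) delta mm [ 0.5 -3.3] units [ 0.002 -0.013] turn -1.0 -0.0053
```

View pics/w10.png

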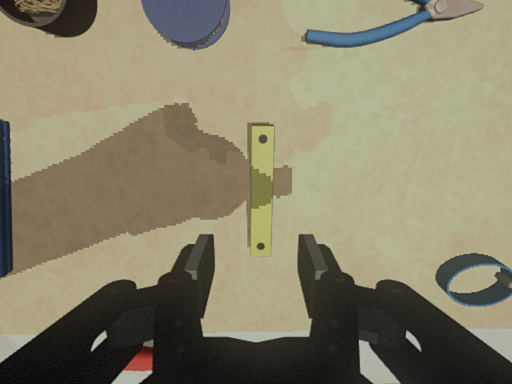

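Request:
{"name": "move_arm", "arguments": {
  "commands": [
    [0.002,-0.011,-0.15,0,0,-0.005],
    [0.002,-0.011,-0.28,0,0,-0.005],
    [0.002,-0.011,-0.36,0,0,-0.005],
    [0.002,-0.011,-0.395,0,0,-0.005],
    [0.002,-0.011,-0.404,0,0,-0.005],
    [0.002,-0.011,-0.404,0,0,-0.005],
    [0.002,-0.011,-0.404,0,0,-0.005],
    [0.002,-0.011,-0.404,0,0,-0.005]
  ]
}}

```text
t: 19.05
tcp_pos: [0.5314, -0.3149, 0.0125]
eef_rot: [179.9, -0.1, -1.7]
wrist_force: [-0.6, 0.1, 0.0]
width: 0.0424
```

Request:
{"name": "move_arm", "arguments": {
  "commands": [
    [0,0,0,0,0,0],
    [0,0,0,0,0,0],
    [0,0,0,0,0,0],
    [0,0,0,0,0,0],
    [0,0,0,0,0,0],
    [0,0,0.1,0,0,0],
    [0,0,0.25,0,0,0],
    [0,0,0.35,0,0,0]
  ],
  "grip": 1
}}

```text
t: 19.85
tcp_pos: [0.5308, -0.315, 0.1003]
eef_rot: [179.9, -0.0, -1.7]
wrist_force: [0.9, -0.6, -0.4]
width: 0.0162
```

Request:
{"name": "move_arm", "arguments": {
  "commands": [
    [0.01,0.15,0,0,0,-0.02],
    [0.03,0.3,0,0,0,-0.04],
    [0.058,0.45,0,0,0,-0.062],
    [0.058,0.6,0,0,0,-0.062],
    [0.058,0.75,0,0,0,-0.062],
    [0.058,0.9,0,0,0,-0.062],
    [0.058,1,0,0,0,-0.062],
    [0.058,1,0,0,0,-0.062]
  ]
}}

```text
t: 20.65
tcp_pos: [0.5449, -0.059, 0.0978]
eef_rot: [-179.8, 0.2, -12.4]
wrist_force: [-0.3, 0.0, -0.1]
width: 0.0161
```

Request:
{"name": "move_arm", "arguments": {
  "commands": [
    [0,0.15,0,0,0,0],
    [0,0.3,0,0,0,0],
    [0,0.3,-0.05,0,0,0],
    [0,0.3,-0.1,0,0,0],
    [0,0.3,-0.2,0,0,0],
    [0,0.3,-0.2,0,0,0],
    [0,0.3,-0.2,0,0,0],
    [0,0.3,-0.2,0,0,0]
  ]
}}

```text
t: 21.45
tcp_pos: [0.5456, 0.0088, 0.0495]
eef_rot: [180.0, -0.1, -13.0]
wrist_force: [-0.1, 0.1, -0.3]
width: 0.0161
```

```bash
python3 -c "
from h import *
s,im,Rc,p=wl('w11'); print(s['wrist_force'],s['width'])"
```

```text
t 21.45 [0.5456 0.0088 0.0495] [ 1.7997e+02 -7.0000e-02 -1.3000e+01]
[-0.14122303  0.07523164 -0.31377861] 0.01605429229733534
```

View pics/w11.png

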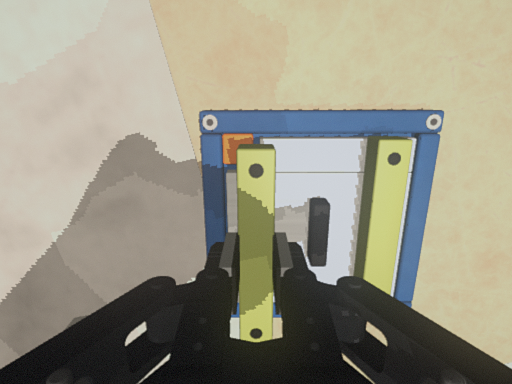

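Request:
{"name": "move_arm", "arguments": {
  "commands": [
    [0,0.007,-0.03,0,0,0],
    [0,0.007,-0.06,0,0,0],
    [0,0.007,-0.08,0,0,0],
    [0,0.007,-0.085,0,0,0],
    [0,0.007,-0.088,0,0,0],
    [0,0.007,-0.09,0,0,0],
    [0,0.007,-0.09,0,0,0],
    [0,0.007,-0.09,0,0,0]
  ]
}}

```text
t: 22.3
tcp_pos: [0.545, 0.0126, 0.0279]
eef_rot: [-179.8, 0.0, -12.9]
wrist_force: [-4.3, 2.0, 18.3]
width: 0.016
```

Contact, so I'll release.

Request:
{"name": "move_arm", "arguments": {
  "commands": [
    [0,0,0.004,0,0,0],
    [0,0,0.004,0,0,0],
    [0,0,0.004,0,0,0],
    [0,0,0.05,0,0,0],
    [0,0,0.15,0,0,0],
    [0,0,0.3,0,0,0],
    [0,0,0.45,0,0,0],
    [0,0,0.45,0,0,0]
  ],
  "grip": 0.34
}}

```text
t: 23.1
tcp_pos: [0.5482, 0.0113, 0.1433]
eef_rot: [-179.9, -0.5, -12.9]
wrist_force: [1.1, -0.3, -0.4]
width: 0.0282
```

```bash
python3 -c "
from h import *
look('w12',z=.034)"
```

```text
t 23.1 [0.5482 0.0113 0.1433] [-179.91   -0.46  -12.91]
(array([0.5079, 0.2387]), array([29., 43.]), 174.4, array([ 34., 282.])) delta mm [-40.3 227.4] units [-0.161  0.91 ] turn 7.3 0.0406
(array([0.5435, 0.0144]), array([ 18., 110.]), 167.6, array([255., 193.])) delta mm [-4.7  3.1] units [-0.019  0.013] turn 0.5 0.0028
(array([ 0.5296, -0.0586]), array([ 21., 109.]), 167.3, array([339., 187.])) delta mm [-18.6 -69.9] units [-0.074 -0.279] turn 0.2 0.0011
```

View pics/w12.png

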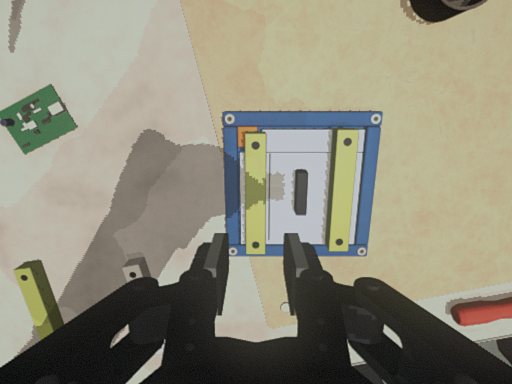

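Request:
{"name": "move_arm", "arguments": {
  "commands": [
    [-0.06,0.2,0,0,0,0.02],
    [-0.12,0.4,0,0,0,0.038],
    [-0.2,0.6,0,0,0,0.038],
    [-0.27,0.8,0,0,0,0.038],
    [-0.34,1,0,0,0,0.038],
    [-0.34,1,-0.05,0,0,0.038],
    [-0.34,1,-0.1,0,0,0.038],
    [-0.34,1,-0.1,0,0,0.038]
  ],
  "grip": 0
}}

```text
t: 23.95
tcp_pos: [0.4588, 0.2605, 0.1118]
eef_rot: [179.8, 0.2, -6.1]
wrist_force: [-1.1, -0.6, 0.0]
width: 0.0426
```

```bash
python3 -c "
from h import *
look('w13')"
```

```text
t 23.95 [0.4588 0.2605 0.1118] [ 1.798e+02  1.700e-01 -6.060e+00]
(array([0.4635, 0.2669]), array([ 17., 109.]), 174.1, array([249., 185.])) delta mm [4.7 6.4] units [0.019 0.026] turn 0.2 0.0009
(array([0.4832, 0.413 ]), array([ 27., 109.]), 178.7, array([ 63., 178.])) delta mm [ 24.4 152.5] units [0.097 0.61 ] turn 4.8 0.0265
(array([0.5324, 0.3342]), array([ 22., 109.]), 8.9, array([147., 106.])) delta mm [73.6 73.7] units [0.294 0.295] turn 15.0 0.0831
```

View pics/w13.png

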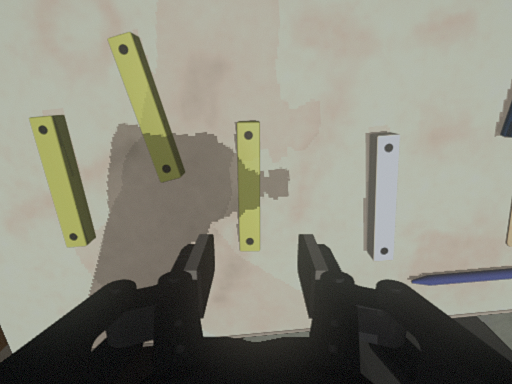

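Request:
{"name": "move_arm", "arguments": {
  "commands": [
    [0.018,0.023,-0.15,0,0,0.001],
    [0.018,0.023,-0.28,0,0,0.001],
    [0.018,0.023,-0.36,0,0,0.001],
    [0.018,0.023,-0.4,0,0,0.001],
    [0.018,0.023,-0.415,0,0,0.001],
    [0.018,0.023,-0.415,0,0,0.001],
    [0.018,0.023,-0.415,0,0,0.001],
    [0.018,0.023,-0.415,0,0,0.001]
  ]
}}

```text
t: 24.8
tcp_pos: [0.4654, 0.2682, 0.011]
eef_rot: [-179.9, -0.1, -5.9]
wrist_force: [-0.4, -0.1, -0.1]
width: 0.0427
```

Request:
{"name": "move_arm", "arguments": {
  "commands": [
    [0,0,0,0,0,0],
    [0,0,0,0,0,0],
    [0,0,0,0,0,0],
    [0,0,0,0,0,0],
    [0,0,0,0,0,0],
    [0,0,0.1,0,0,0],
    [0,0,0.25,0,0,0],
    [0,0,0.4,0,0,0]
  ],
  "grip": 1
}}

```text
t: 25.6
tcp_pos: [0.464, 0.2677, 0.1108]
eef_rot: [179.9, 0.1, -5.8]
wrist_force: [-0.2, -0.4, -1.5]
width: 0.0158
```

Request:
{"name": "move_arm", "arguments": {
  "commands": [
    [0.03,-0.1,0.05,0,0,0.045],
    [0.08,-0.2,0.05,0,0,0.09],
    [0.12,-0.3,0.05,0,0,0.135],
    [0.16,-0.4,0.05,0,0,0.18],
    [0.2,-0.5,0.05,0,0,0.225],
    [0.24,-0.6,0.05,0,0,0.27],
    [0.28,-0.7,0.05,0,0,0.315],
    [0.3,-0.8,0.05,0,0,0.36]
  ]
}}

```text
t: 26.4
tcp_pos: [0.5406, 0.0669, 0.1227]
eef_rot: [179.9, -0.0, 59.3]
wrist_force: [0.5, -0.5, -0.5]
width: 0.016
```

Request:
{"name": "move_arm", "arguments": {
  "commands": [
    [0.03,-0.1,0,0,0,0.04],
    [0.08,-0.2,0,0,0,0.08],
    [0.12,-0.3,0,0,0,0.101],
    [0.133,-0.409,0,0,0,0.101],
    [0.133,-0.409,-0.05,0,0,0.101],
    [0.133,-0.409,-0.1,0,0,0.101],
    [0.133,-0.409,-0.1,0,0,0.101],
    [0.133,-0.409,-0.1,0,0,0.101]
  ]
}}

```text
t: 27.2
tcp_pos: [0.5721, -0.0326, 0.0967]
eef_rot: [-179.9, -0.0, 77.3]
wrist_force: [0.8, 1.0, -1.0]
width: 0.0164
```

```bash
python3 -c "
from h import *
look('w14',z=.034)"
```

```text
t 27.2 [ 0.5721 -0.0326  0.0967] [-1.7987e+02 -1.0000e-02  7.7250e+01]
(array([ 0.5091, -0.0522]), array([24., 68.]), 167.3, array([178., 249.])) delta mm [-63.  -19.6] units [-0.252 -0.078] turn -90.0 -0.4997
(array([ 0.5314, -0.0366]), array([110., 125.]), 77.3, array([223., 196.])) delta mm [-40.7  -4. ] units [-0.163 -0.016] turn 0.0 0.0003
```

View pics/w14.png

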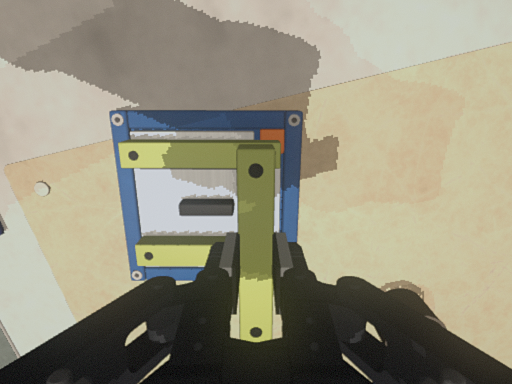

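Request:
{"name": "move_arm", "arguments": {
  "commands": [
    [0,-0.006,-0.05,0,0,0],
    [0,-0.006,-0.1,0,0,0],
    [0,-0.006,-0.15,0,0,0],
    [0,-0.006,-0.18,0,0,0],
    [0,-0.006,-0.2,0,0,0],
    [0,-0.006,-0.21,0,0,0],
    [0,-0.006,-0.21,0,0,0],
    [0,-0.006,-0.21,0,0,0]
  ]
}}

```text
t: 28.05
tcp_pos: [0.5723, -0.0357, 0.0471]
eef_rot: [-179.9, -0.1, 77.1]
wrist_force: [-5.3, 0.8, 19.1]
width: 0.0162
```

Request:
{"name": "move_arm", "arguments": {
  "commands": [
    [0,0,0.01,0,0,0],
    [0,0,0.01,0,0,0],
    [0,0,0.01,0,0,0],
    [0,0,0.05,0,0,0],
    [0,0,0.15,0,0,0],
    [0,0,0.3,0,0,0],
    [0,0,0.4,0,0,0],
    [0,0,0.4,0,0,0]
  ],
  "grip": 0.3
}}

```text
t: 28.85
tcp_pos: [0.5757, -0.0363, 0.1488]
eef_rot: [179.6, -0.1, 77.1]
wrist_force: [0.1, -0.2, 0.5]
width: 0.03
```

```bash
python3 -c "
from h import *
look('w15',z=.052)"
```

```text
t 28.85 [ 0.5757 -0.0363  0.1488] [ 1.7958e+02 -8.0000e-02  7.7110e+01]
(array([ 0.5375, -0.0292]), array([103., 111.]), 78.3, array([215., 185.])) delta mm [-38.2   7.1] units [-0.153  0.028] turn 1.2 0.0066
```

View pics/w15.png

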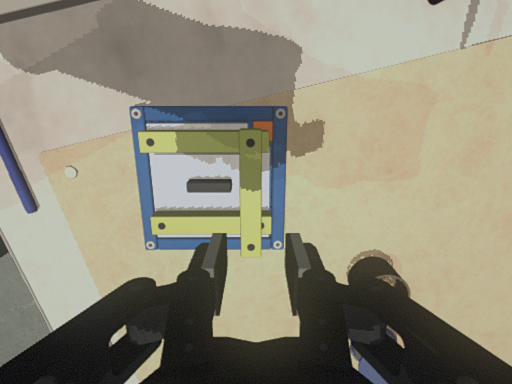

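Request:
{"name": "move_arm", "arguments": {
  "commands": [
    [-0.02,0.1,0,0,0,-0.045],
    [-0.04,0.2,0,0,0,-0.09],
    [-0.06,0.35,0,0,0,-0.135],
    [-0.08,0.5,0,0,0,-0.18],
    [-0.1,0.65,0,0,0,-0.225],
    [-0.1,0.8,0,0,0,-0.27],
    [-0.1,0.9,0,0,0,-0.315],
    [-0.1,1,0,0,0,-0.36]
  ],
  "grip": 0
}}

```text
t: 29.7
tcp_pos: [0.5466, 0.2158, 0.1436]
eef_rot: [180.0, 0.2, 12.1]
wrist_force: [0.1, -0.6, -0.9]
width: 0.0429
```

Request:
{"name": "move_arm", "arguments": {
  "commands": [
    [-0.04,0.2,0,0,0,-0.019],
    [-0.06,0.4,0,0,0,-0.019],
    [-0.06,0.48,-0.05,0,0,-0.019],
    [-0.06,0.48,-0.1,0,0,-0.019],
    [-0.06,0.48,-0.15,0,0,-0.019],
    [-0.06,0.48,-0.15,0,0,-0.019],
    [-0.06,0.48,-0.15,0,0,-0.019],
    [-0.06,0.48,-0.15,0,0,-0.019]
  ]
}}

```text
t: 30.5
tcp_pos: [0.5339, 0.3323, 0.1081]
eef_rot: [180.0, -0.0, 8.7]
wrist_force: [-0.6, -0.8, 0.8]
width: 0.0429
```

```bash
python3 -c "
from h import *
f=np.load('w15.npz')
print(onplane([(250,143),(250,247)],f['K'],f['Rc'],f['p'],.052).mean(0))
look('w16')"
```

```text
[ 0.57085513 -0.03723698  0.052     ]
t 30.5 [0.5339 0.3323 0.1081] [ 1.7998e+02 -4.0000e-02  8.7300e+00]
(array([0.4881, 0.4168]), array([ 22., 109.]), 178.7, array([149., 226.])) delta mm [-45.8  84.5] units [-0.183  0.338] turn -10.0 -0.0557
(array([0.5333, 0.3375]), array([ 18., 109.]), 8.7, array([251., 192.])) delta mm [-0.6  5.2] units [-0.002  0.021] turn -0.0 -0.0002
```

View pics/w16.png

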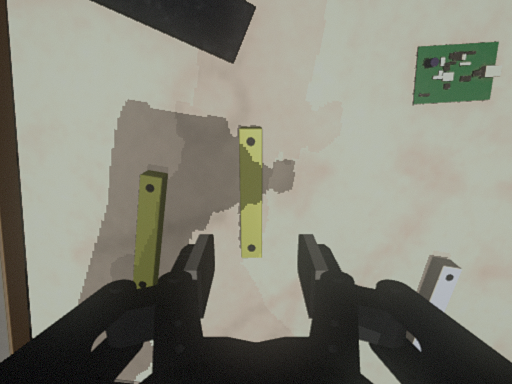

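Request:
{"name": "move_arm", "arguments": {
  "commands": [
    [-0.002,0.017,-0.15,0,0,0],
    [-0.002,0.017,-0.28,0,0,0],
    [-0.002,0.017,-0.36,0,0,0],
    [-0.002,0.017,-0.39,0,0,0],
    [-0.002,0.017,-0.4,0,0,0],
    [-0.002,0.017,-0.4,0,0,0],
    [-0.002,0.017,-0.4,0,0,0],
    [-0.002,0.017,-0.4,0,0,0]
  ]
}}

```text
t: 31.35
tcp_pos: [0.5332, 0.3388, 0.0087]
eef_rot: [-180.0, -0.1, 8.9]
wrist_force: [0.8, 0.0, 0.1]
width: 0.0429
```

Request:
{"name": "move_arm", "arguments": {
  "commands": [
    [0,0,0,0,0,0],
    [0,0,0,0,0,0],
    [0,0,0,0,0,0],
    [0,0,0,0,0,0],
    [0,0,0,0,0,0],
    [0,0,0.1,0,0,0],
    [0,0,0.25,0,0,0],
    [0,0,0.4,0,0,0]
  ],
  "grip": 1
}}

```text
t: 32.15
tcp_pos: [0.5316, 0.3381, 0.1078]
eef_rot: [179.9, 0.1, 8.9]
wrist_force: [-0.1, 1.8, -0.5]
width: 0.0165
```

Request:
{"name": "move_arm", "arguments": {
  "commands": [
    [-0.01,-0.1,0.05,0,0,0.045],
    [-0.02,-0.2,0.05,0,0,0.09],
    [-0.03,-0.35,0.05,0,0,0.135],
    [-0.04,-0.5,0.05,0,0,0.18],
    [-0.05,-0.65,0.05,0,0,0.225],
    [-0.06,-0.8,0.05,0,0,0.27],
    [-0.07,-0.9,0.05,0,0,0.315],
    [-0.08,-1,0.05,0,0,0.36]
  ]
}}

```text
t: 32.95
tcp_pos: [0.512, 0.0868, 0.12]
eef_rot: [-180.0, 0.0, 74.0]
wrist_force: [-0.3, -0.5, -0.6]
width: 0.0162
```

Request:
{"name": "move_arm", "arguments": {
  "commands": [
    [-0.03,-0.15,0,0,0,0.019],
    [-0.057,-0.3,0,0,0,0.019],
    [-0.057,-0.422,0,0,0,0.019],
    [-0.057,-0.422,-0.05,0,0,0.019],
    [-0.057,-0.422,-0.1,0,0,0.019],
    [-0.057,-0.422,-0.1,0,0,0.019],
    [-0.057,-0.422,-0.1,0,0,0.019],
    [-0.057,-0.422,-0.1,0,0,0.019]
  ]
}}

```text
t: 33.75
tcp_pos: [0.4984, -0.0159, 0.095]
eef_rot: [-180.0, -0.0, 77.2]
wrist_force: [1.2, -0.2, -0.3]
width: 0.0165
```

```bash
python3 -c "
from h import *
look('w17',z=.034)"
```

```text
t 33.75 [ 0.4984 -0.0159  0.095 ] [-1.7999e+02 -2.0000e-02  7.7250e+01]
(array([ 0.5331, -0.0355]), array([111., 124.]), 78.1, array([309., 212.])) delta mm [ 34.7 -19.6] units [ 0.139 -0.079] turn 0.9 0.0047
```

View pics/w17.png

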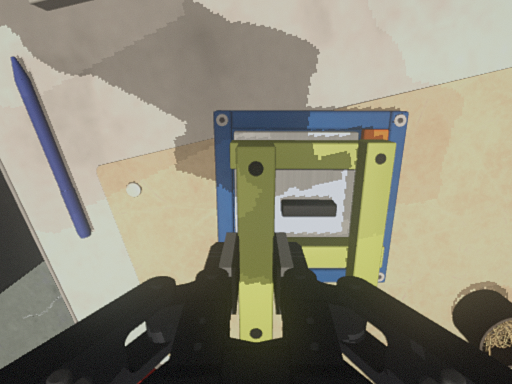

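Request:
{"name": "move_arm", "arguments": {
  "commands": [
    [0,-0.006,-0.05,0,0,0],
    [0,-0.006,-0.1,0,0,0],
    [0,-0.006,-0.15,0,0,0],
    [0,-0.006,-0.18,0,0,0],
    [0,-0.006,-0.2,0,0,0],
    [0,-0.006,-0.205,0,0,0],
    [0,-0.006,-0.205,0,0,0],
    [0,-0.006,-0.205,0,0,0]
  ]
}}

```text
t: 34.6
tcp_pos: [0.4975, -0.0186, 0.0446]
eef_rot: [-179.9, -0.0, 77.1]
wrist_force: [-1.8, 0.5, 12.9]
width: 0.0161
```

Request:
{"name": "move_arm", "arguments": {
  "commands": [
    [0,0,0.006,0,0,0],
    [0,0,0.006,0,0,0],
    [0,0,0.006,0,0,0],
    [0,0,0.05,0,0,0],
    [0,0,0.15,0,0,0],
    [0,0,0.3,0,0,0],
    [0,0,0.4,0,0,0],
    [0,0,0.4,0,0,0]
  ],
  "grip": 0.3
}}

```text
t: 35.4
tcp_pos: [0.5006, -0.0187, 0.1472]
eef_rot: [179.6, -0.1, 77.1]
wrist_force: [1.0, 0.7, -0.1]
width: 0.03
```

```bash
python3 -c "
from h import *
look('w18',z=.052)"
```

```text
t 35.4 [ 0.5006 -0.0187  0.1472] [ 1.7961e+02 -1.1000e-01  7.7130e+01]
(array([ 0.5321, -0.0266]), array([105., 112.]), 76.9, array([295., 192.])) delta mm [31.5 -7.9] units [ 0.126 -0.032] turn -0.2 -0.0013
```

View pics/w18.png

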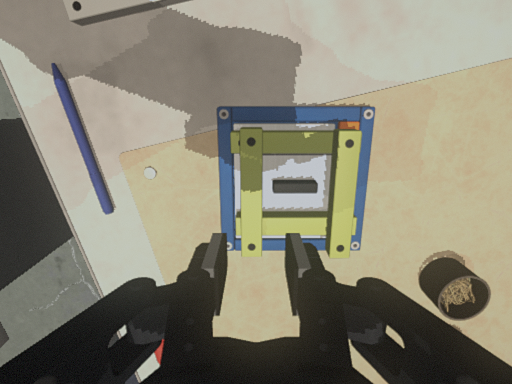

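Request:
{"name": "move_arm", "arguments": {
  "commands": [
    [-0.01,0.1,0,0,0,-0.045],
    [-0.02,0.2,0,0,0,-0.09],
    [-0.03,0.35,0,0,0,-0.135],
    [-0.03,0.5,0,0,0,-0.18],
    [-0.03,0.65,0,0,0,-0.225],
    [-0.03,0.8,0,0,0,-0.27],
    [-0.03,0.9,0,0,0,-0.315],
    [-0.03,1,0,0,0,-0.36]
  ],
  "grip": 0
}}

```text
t: 36.25
tcp_pos: [0.4895, 0.2329, 0.1426]
eef_rot: [180.0, 0.1, 12.1]
wrist_force: [0.5, 0.7, -0.6]
width: 0.0427
```

Request:
{"name": "move_arm", "arguments": {
  "commands": [
    [-0.02,0.2,0,0,0,-0.03],
    [-0.024,0.4,0,0,0,-0.076],
    [-0.024,0.6,0,0,0,-0.076],
    [-0.024,0.738,-0.05,0,0,-0.076],
    [-0.024,0.738,-0.1,0,0,-0.076],
    [-0.024,0.738,-0.15,0,0,-0.076],
    [-0.024,0.738,-0.15,0,0,-0.076],
    [-0.024,0.738,-0.15,0,0,-0.076]
  ]
}}

```text
t: 37.05
tcp_pos: [0.4849, 0.4133, 0.1059]
eef_rot: [179.9, 0.1, -1.6]
wrist_force: [0.0, -0.1, -0.2]
width: 0.0425
```

```bash
python3 -c "
from h import *
look('w19')
im=get_image('top'); cv2.imwrite('pics/top1.png',im['color'])
im=get_image('side'); cv2.imwrite('pics/side1.png',cv2.resize(im['color'][120:300,60:400],None,fx=2.3,fy=2.3))
"
```

```text
t 37.05 [0.4849 0.4133 0.1059] [ 1.7989e+02  5.0000e-02 -1.5500e+00]
(array([0.4843, 0.4197]), array([ 18., 109.]), 178.7, array([249., 194.])) delta mm [-0.6  6.4] units [-0.002  0.025] turn 0.3 0.0014
```

View pics/w19.png

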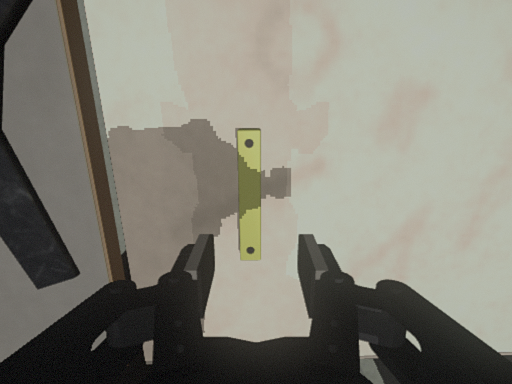

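View pics/top1.png

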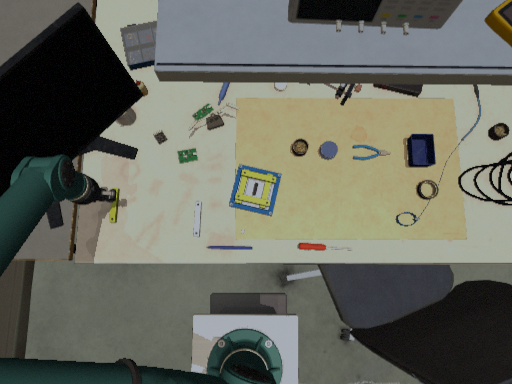

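View pics/side1.png

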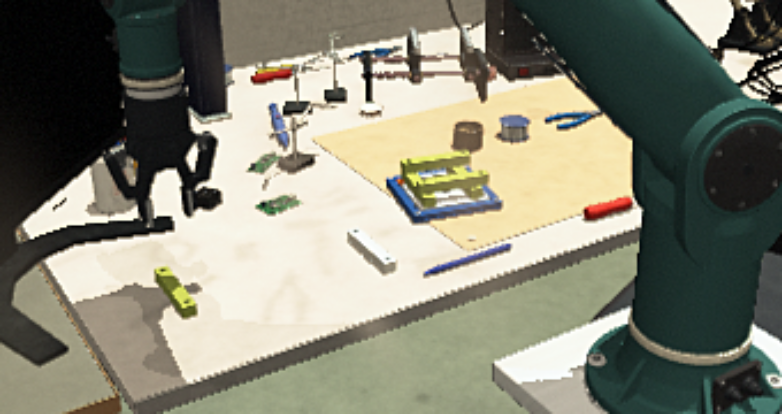

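Only this fifth bar is left on the bench, at (249,194) in the wrist view, and no others are hidden. I'll grasp it.

Request:
{"name": "move_arm", "arguments": {
  "commands": [
    [-0.002,0.022,-0.15,0,0,0.001],
    [-0.002,0.022,-0.28,0,0,0.001],
    [-0.002,0.022,-0.36,0,0,0.001],
    [-0.002,0.022,-0.385,0,0,0.001],
    [-0.002,0.022,-0.39,0,0,0.001],
    [-0.002,0.022,-0.39,0,0,0.001],
    [-0.002,0.022,-0.39,0,0,0.001],
    [-0.002,0.022,-0.39,0,0,0.001]
  ]
}}

```text
t: 38.0
tcp_pos: [0.4849, 0.422, 0.01]
eef_rot: [-179.9, -0.1, -1.2]
wrist_force: [0.3, -0.2, -0.4]
width: 0.043
```

Request:
{"name": "move_arm", "arguments": {
  "commands": [
    [0,0,0,0,0,0],
    [0,0,0,0,0,0],
    [0,0,0,0,0,0],
    [0,0,0,0,0,0],
    [0,0,0,0,0,0],
    [0,0,0.1,0,0,0],
    [0,0,0.25,0,0,0],
    [0,0,0.45,0,0,0]
  ],
  "grip": 1
}}

```text
t: 38.8
tcp_pos: [0.4823, 0.4208, 0.1202]
eef_rot: [179.8, 0.2, -1.2]
wrist_force: [0.2, 0.1, -0.6]
width: 0.0164
```

Request:
{"name": "move_arm", "arguments": {
  "commands": [
    [0.02,-0.1,0.05,0,0,-0.02],
    [0.05,-0.25,0.05,0,0,-0.04],
    [0.08,-0.4,0.05,0,0,-0.065],
    [0.11,-0.55,0.05,0,0,-0.065],
    [0.14,-0.7,0.05,0,0,-0.065],
    [0.17,-0.8,0.05,0,0,-0.065],
    [0.17,-0.9,0.05,0,0,-0.065],
    [0.17,-1,0.05,0,0,-0.065]
  ]
}}

```text
t: 39.6
tcp_pos: [0.5261, 0.1692, 0.1332]
eef_rot: [179.9, 0.0, -13.0]
wrist_force: [0.2, -0.2, -0.6]
width: 0.0161
```

Request:
{"name": "move_arm", "arguments": {
  "commands": [
    [0.03,-0.15,0,0,0,0],
    [0.05,-0.3,0,0,0,0],
    [0.069,-0.45,0,0,0,0],
    [0.069,-0.6,0,0,0,0],
    [0.069,-0.642,-0.05,0,0,0],
    [0.069,-0.642,-0.1,0,0,0],
    [0.069,-0.642,-0.1,0,0,0],
    [0.069,-0.642,-0.1,0,0,0]
  ]
}}

```text
t: 40.4
tcp_pos: [0.5433, 0.0124, 0.1079]
eef_rot: [-180.0, 0.1, -12.8]
wrist_force: [-0.7, 0.0, -0.6]
width: 0.016
```

```bash
python3 -c "
from h import *
look('w20',z=.052)"
```

```text
t 40.4 [0.5433 0.0124 0.1079] [-1.7999e+02  1.3000e-01 -1.2770e+01]
(array([ 0.5276, -0.0265]), array([111., 131.]), 167.3, array([311., 205.])) delta mm [-15.7 -38.9] units [-0.063 -0.156] turn 0.1 0.0004
```

View pics/w20.png

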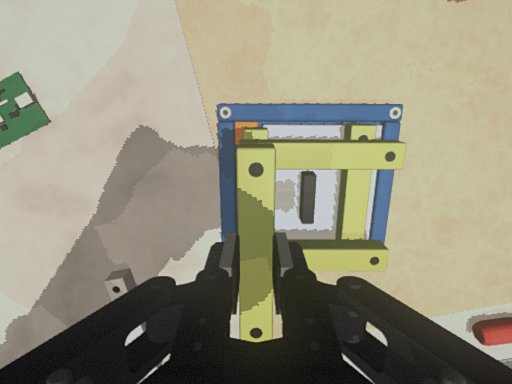

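Request:
{"name": "move_arm", "arguments": {
  "commands": [
    [0,-0.004,-0.05,0,0,0],
    [0,-0.004,-0.1,0,0,0],
    [0,-0.004,-0.14,0,0,0],
    [0,-0.004,-0.165,0,0,0],
    [0,-0.004,-0.178,0,0,0],
    [0,-0.004,-0.186,0,0,0],
    [0,-0.004,-0.186,0,0,0],
    [0,-0.004,-0.186,0,0,0]
  ]
}}

```text
t: 41.25
tcp_pos: [0.5433, 0.01, 0.0638]
eef_rot: [-179.8, 0.1, -12.9]
wrist_force: [-4.6, 1.0, 14.7]
width: 0.0162
```

Request:
{"name": "move_arm", "arguments": {
  "commands": [
    [0,0,0.008,0,0,0],
    [0,0,0.008,0,0,0],
    [0,0,0.008,0,0,0],
    [0,0,0.05,0,0,0],
    [0,0,0.15,0,0,0],
    [0,0,0.3,0,0,0],
    [0,0,0.45,0,0,0],
    [0,0,0.6,0,0,0]
  ],
  "grip": 0.3
}}

```text
t: 42.05
tcp_pos: [0.5436, 0.0097, 0.214]
eef_rot: [180.0, 0.0, -12.9]
wrist_force: [0.9, 0.8, 0.0]
width: 0.0299
```

Request:
{"name": "move_arm", "arguments": {
  "commands": [
    [0,0,0,0,0,0],
    [0,0,0,0,0,0],
    [0,0,0,0,0,0],
    [0,0,0,0,0,0],
    [0,0,0,0,0,0],
    [0,0,0,0,0,0],
    [0,0,0,0,0,0],
    [0,0,0,0,0,0]
  ]
}}

```text
t: 42.85
tcp_pos: [0.5439, 0.0098, 0.2121]
eef_rot: [180.0, 0.0, -12.9]
wrist_force: [0.2, 0.4, 1.1]
width: 0.0298
```

```bash
python3 -c "
from h import *
s,im,Rc,p=look('w21',z=.070)
cv2.imwrite('pics/w21c.png',cv2.resize(im['color'][100:260,170:370],None,fx=4,fy=3.7))
im=get_image('side'); cv2.imwrite('pics/side2.png',cv2.resize(im['color'][150:250,200:320],None,fx=5,fy=5))
"
```

```text
t 42.85 [0.5439 0.0098 0.2121] [ 1.7999e+02  2.0000e-02 -1.2880e+01]
(array([ 0.536 , -0.0259]), array([104., 116.]), 166.3, array([293., 173.])) delta mm [ -7.9 -35.7] units [-0.032 -0.143] turn -0.8 -0.0045
```

View pics/w21.png

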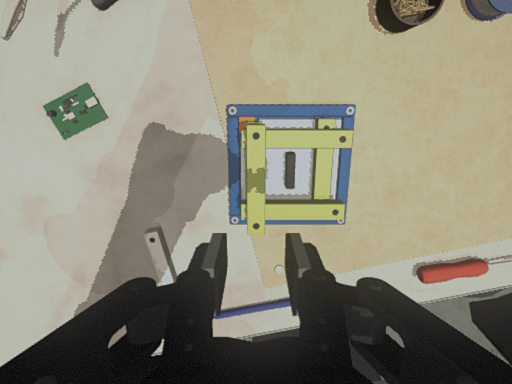

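View pics/side2.png

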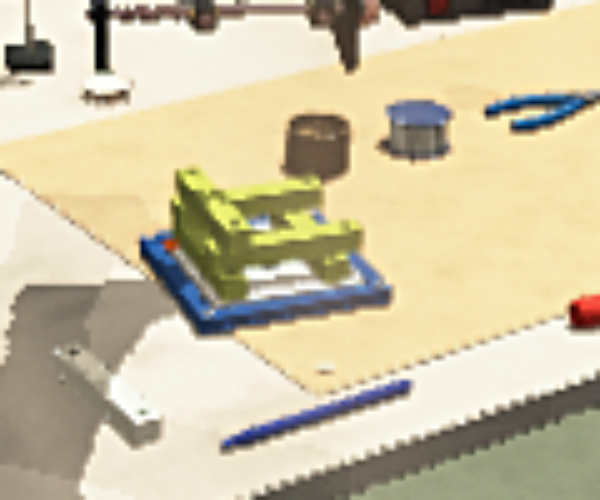

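```bash
python3 -c "
from h import *
f=np.load('w21.npz');K,Rc,p,d=f['K'],f['Rc'],f['p'],f['d']
B=np.array([.5352,-.0260]);y=np.radians(-12.9);Rm=np.array([[np.cos(y),np.sin(y)],[-np.sin(y),np.cos(y)]])
for n,uv,z in [('L3',[(256,136),(256,226)],.07),('L2+',[(343,139)],.052),('L2-',[(335,212)],.052),('L1',[(326,128)],.034),('screws',[(232,110),(350,110),(340,220),(235,220)],.014)]:
  w=onplane(uv,K,Rc,p,z)[:,:2]; print(n,((w-B)@Rm.T*1000).round(1).tolist(),((w.mean(0)-B)@Rm.T*1000).round(1))
for u,v in [(255,155),(255,210),(300,139),(290,212),(326,170),(300,125)]:
  z=np.median(d[v-2:v+3,u-2:u+3]); print(u,v,(p+Rc@(z*np.array([(u-K[0,2])/K[0,0],(v-K[1,2])/K[1,1],1]))).round(4))
"
```

```text
L3 [[42.3, 37.6], [-47.9, 37.6]] [-2.8 37.6]
L2+ [[37.4, -48.4]] [ 37.4 -48.4]
L2- [[-39.5, -46.3]] [-39.5 -46.3]
L1 [[46.6, -35.0]] [ 46.6 -35. ]
screws [[64.0, 63.6], [64.1, -64.3], [-63.9, -63.7], [-63.9, 62.8]] [ 0.1 -0.4]
255 155 [0.5679 0.0061 0.0709]
255 210 [0.5143 0.0184 0.071 ]
300 139 [ 0.5705 -0.04    0.0529]
290 212 [ 0.4974 -0.0157  0.0531]
326 170 [ 0.529  -0.0633  0.0351]
300 125 [ 0.58   -0.0469  0.0169]
```

All bars are within about 3 mm of their places, heights are right, and the gripper is clear, so I'm handing it in.

```bash
python3 -c "
from h import *
print(finish_job())"
```

```text
the job is handed in; nothing more can be done
None
```

The board is seated in the frame's pocket and all five yellow-green bars are stacked on it. I handed the job in at about 43 s; the hand-in itself gives no verdict.

- **Board:** it lies with its notch over the orange key. It measured within 0.3 mm and 0.15° of the pocket when seated, and level. The camera read its top at about 17 mm against 16 mm expected, which is within the calibration error.
- **Stack:** there are two bars beside the rib, two across them, and the fifth alone on top in the +y place. In the last checks every bar was within about 4 mm of its place and within about 1° of square. Layer tops read about 35, 53 and 71 mm, each about 1 mm above the expected value.
- **Other things:** the top view showed only these five bars, with none hidden. I left the white bar alone. I never touched the screwdriver, tin, reel or cutter. No check failed and the gripper was clear of the stack at the end.

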